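Lock a power module into the soldering holder

TASK

Swing the quarter-turn bar on the blue soldering holder fully open, then take the longer of the two aluminium modules standing in the black rack and lay it flat on the holder's bed, black components upward, pushed fully home under the fixed lip. Then swing the bar fully closed over it, let go, and leave the shorter module and everything else on the bench where it is.

Things in the scene. Friction and masses are not known exactly. Their poses are not given: they have to be found in the camera images.
- holder: Fixed blue module holder on a dark steel base (100 x 225 x 12 mm). Origin on the bench under the seated module's middle; z up, long axis y. A raised bed, 42 mm wide (x), top at z = 25, runs from y = -73 to 77. A seated module lies at y = -65 to 65, z = 25 to 41, overhanging the bed 11 mm on either long side. The bar's pivot stands at x = 0, y = -105.
- holder_lip (a point): In the holder (same axes), x = 0, y = 55, z = 45: middle of the lower front edge of the fixed lip, which reaches from y = 55 to 81 (z = 45 to 53). Under it the pocket, open to -y: end stop face at y = 65, and two side cheeks from y = 52 to 79 with inner faces at x = -37 and 37, tops at z = 53.
- clamp (a joint): Angle of the quarter-turn bar about its upright pivot, stiff, stops at both ends: 0 = closed (lever along the holder's +y, above the bed), 1.571 = open (lever along the holder's -x). Under the lever a tongue reaches 55 mm from the axis (underside z = 43.5, 20 mm wide) over the module's end when closed, and below it a lobe reaches 36 mm, behind the module's end.
- clamp_grip (a point): Point to grip on the bar's lever, 105 mm from the pivot axis, 80 mm above the bench; turns with the bar (its y axis points outward along the lever). The lever is a straight dark steel bar 14 mm wide, 20 mm high (z = 70 to 90), ending 125 mm from the pivot axis.
- clamp_hinge (a point): Point on the pivot axis at the lever's height, 80 mm above the bench; axis upright. The round steel pivot is 24 mm across, z = 24 to 90.
- rack: Fixed black rack, base 140 x 150 x 12 mm, origin on the bench under its centre, z up. Two slots along its y at x = -35 and x = 35, each 19 mm wide between fins 18 mm high above the base (fins at 34 to 50 mm either side of the middle, none in the middle).
- long_module: The longer module: aluminium plate 16 mm thick (x), 130 mm long (y), 64 mm wide (z), about 0.35 kg, standing at the start on a long edge in one slot of the rack. Origin: middle of the edge it stands on; x is the plate's normal out of the component face (faces at x = -8 and 8), z points to the other long edge.
- module_mid (a point): Centre of the longer module's plate (32 mm along z from its origin), same axes. Two black component blocks 8 mm high stand on the +x face, 24 to 44 mm either side of the middle along y, z within 12 mm of this centre; the middle 48 mm of the length is bare on both faces. Both ends are alike: either may go under the lip.
- short_module: Bystander: shorter module of the same make, 16 x 100 x 64 mm, standing in the other slot of the rack; same axes and origin.
- spool: Bystander: metal spool 60 mm across, 45 mm high, origin under its centre.
- tip_pot: Bystander: brass bowl 66 mm across, 45 mm high.
- flux_jar: Bystander: jar 52 mm across, 60 mm high.
- driver: Bystander: screwdriver 180 mm long lying on the bench.
- carton: Bystander: cardboard box 70 x 110 x 40 mm.
- parts_tray: Bystander: grey divided tray 100 x 140 x 30 mm.
Mind the look-alikes: they are no part of the job. Leave any yellow look-alike of the long_module alone. There is more than one size of the holder; the one meant has the size given above.

How it is judged:
On the way, in this order (a step that is already met when the one before it is completed fails the run):
1. the bar has been swung fully open (value of joint clamp above 1.45 rad), for 0.2 s.
2. with the bar open, the long module lies flat on the bed, components up, fully home under the lip (x of module_mid in the frame of holder between -0.007 and 0.007 m and y of module_mid in the frame of holder between -0.007 and 0.005 m and z of module_mid in the frame of holder between 0.029 and 0.037 m and angle between module_mid's own x axis and vertical below 0.08 rad and angle between the y axis of module_mid and the y axis of holder, either way round below 0.1 rad and value of joint clamp above 1.2 rad), for 0.2 s.
At the end, for the whole second after the job is handed in: The bar is within 0.10 rad of its closed stop; the long module is at rest in the holder, component face up within 0.08 rad, its long axis within 0.10 rad of the holder's, its centre within 7 mm of the middle sideways, within 7 mm of fully home along the bed, and within 4 mm of its seated height (x of module_mid in the frame of holder between -0.007 and 0.007 m and y of module_mid in the frame of holder between -0.007 and 0.005 m and z of module_mid in the frame of holder between 0.029 and 0.037 m and angle between module_mid's own x axis and vertical below 0.08 rad and angle between the y axis of module_mid and the y axis of holder, either way round below 0.1 rad and value of joint clamp below 0.1 rad and linear speed of long_module below 0.02 m/s); the robot touches nothing.
It fails at once if the shorter module or another bystander is moved by more than 30 mm (distance of any of short_module, spool, tip_pot, flux_jar, driver, carton, parts_tray from where it was at the start of the episode above 0.03 m).
It also fails if it takes over 72 s, if anything falls off the work surface, if the arm or the gripper's body presses on something with over 40 N, if the wrist force passes 120 N, or if a joint passes its speed limit or range.

ROBOT

A 7-joint arm with a two-finger parallel gripper is mounted at the origin on the work surface. World frame = base frame: x ahead of the robot, y to its left, z up, the work surface at z = 0. Lengths are in m, angles in rad, forces in N, time in s.
With the tool pointing down it reaches from about 0.35 to 0.775 m from the base axis. Payload 3.1 kg.
Tool frame: the origin (TCP) lies at the very end of the fingers, on their centre line; the grasp point (between the pads) lies 19 mm behind it; y points along the fingers, z is the direction in which the jaws open and shut, and the axes are right-handed (so a half turn about y gives the same grasp; the last joint's range is limited). The gripper opens to 85 mm and grips with 20 to 120 N. Pads are 22 mm wide; open, the fingers measure 114 mm over their backs; the gripper's body (76 mm by 85 mm) begins 54 mm behind the grasp point. The pads swing forward as they close: fully open they stand 13 mm farther back than shut.
Start: joints at [-1.196, 0.311, 0.014, 1.512, -0.004, 1.319, -0.027], TCP at [0.223, 0.503, 0.194] pointing down, gripper open.
Joint ranges: [-2.7, 2.7], [-0.3, 1.91], [-1.27, 1.3], [0.12, 2.57], [-1.44, 4.58], [0.2, 2.03], [-3.05, 3.05]. Speed limits (rad/s): [2.79, 2.79, 3.14, 3.14, 3.14, 3.14, 3.14].

INTERFACE

Orientations are given as a unit quaternion [w, x, y, z].
In Python, from bench import sensors, cams, env gives the robot as it stands.
- The arm moves only by the shell command python3 -m inch 'ROWS' [FORCE]. ROWS is JSON, a list of rows, each a list of 7 numbers: the turn, a rotation vector about the world's x, y, z in degrees, then the shift along the world's x, y, z in m, then the closure, from -1 (fully open) to 1 (shut). In form: [[wx, wy, wz, dx, dy, dz, fingers], ...]. A call has 1 to 8 rows; each row shifts and turns the commanded pose from where the row before left it; what a row does not reach is not made up. A row lasts 1/10 s, in which the tool goes at most 50 mm and 8.59 degrees, less where a joint would pass 70% of its speed; a pose out of reach is approached as far as the arm can. A call with a gripper value outside its range is refused whole. The fingers move at their own pace and stop on an object; FORCE is the grip in N (left out, the last holds). Time passes only in rows, so rows that do not move let the fingers close. It gives the time, the measured TCP pose, the force and the opening at its end, in the units of the state.
- sensors.get_state(): the state, without advancing time (a new reading comes with each control period).
- cams.get_image(name): name is "side" or "top" or "wrist"; returns a dict with "image" (384x512x3 uint8, red, green, blue), "range_z" (384x512 float32, m along the optical axis (not along the pixel's ray), 0 where there is no reading), "vfov" (degrees; the focal length in pixels is half the picture's height over the tangent of half this angle, whatever the lens; pixels are square), "cx", "cy" (the principal point, pixels), "rvec" (rotation vector, rad) and "tvec" (3), from world to camera coordinates, as OpenCV has them. Camera axes: x right, y down, z forward; pixel columns grow to the right and rows downward; lengths in m; the calibration is good to about 2 mm. The wrist camera is an equidistant fisheye: a pixel r from the principal point sees the ray r / f radians off the axis. A picture is of the moment at which its call begins.
- env.job_done(): hands the job in, once; it reports no verdict.
The state is a dict: "time_s": time; "q": joint angles; "qd": joint speeds; "joint_efforts": joint torques, N m; "ee_pos": TCP position; "ee_rot": TCP orientation; "wrist_force": force on the tool from outside, world axes, zero at the start; "wrist_torque": the same for the moment, N m; "finger_gap": finger opening in m.
Only numpy, scipy, OpenCV 4.12 (cv2) and the standard library are available. Lean on these libraries where they do the work, as an engineer would, in place of code of your own. Each camera call takes 0.05 s, during which the arm holds its last target. There are 200 camera calls.

## Working session

There is one attempt and no reset: what is moved stays moved. The work goes in short steps, Python scripts to look and compute and a shell command to move; the robot and the scene stay as the last step left them, time stands still between calls to the robot, and variables do not carry over. Pictures are saved under pics/ and viewed, about 8 in all and at most 12, crops included, and the job is handed in when it is done.

```bash
ls; mkdir -p pics; cat > h.py <<'E'
import numpy as np,cv2
from bench import sensors,cams,env
def grab(n):
    d=cams.get_image(n); np.savez('last_'+n+'.npz',**d); return d
def load(n): return dict(np.load('last_'+n+'.npz'))
def cam(d):
    R=cv2.Rodrigues(np.array(d['rvec'],float))[0]; t=np.array(d['tvec'],float).ravel()
    return R,t,192/np.tan(np.radians(float(d['vfov']))/2),float(d['cx']),float(d['cy'])
def ray(d,u,v,fish=False):
    R,t,f,cx,cy=cam(d)
    a=np.stack([(np.asarray(u,float)-cx)/f,(np.asarray(v,float)-cy)/f],-1)
    if fish:
        r=np.linalg.norm(a,axis=-1,keepdims=True); c=np.concatenate([a*np.sinc(r/np.pi),np.cos(r)],-1)
    else: c=np.concatenate([a,np.ones(a.shape[:-1]+(1,))],-1)
    return -R.T@t, c@R, c
def onz(d,u,v,z,fish=False):
    o,w,c=ray(d,u,v,fish); return o+w*((z-o[2])/w[...,2])[...,None]
def pts(d,fish=False):
    v,u=np.mgrid[:384,:512]; o,w,c=ray(d,u,v,fish)
    return o+w*(d['range_z']/c[...,2])[...,None]
def proj(d,p):
    R,t,f,cx,cy=cam(d); c=R@np.asarray(p)+t; return f*c[:2]/c[2]+[cx,cy]
def save(d,n,crop=None,s=1):
    im=d['image'][...,::-1]
    if crop: a,b,c,e=crop; im=im[b:e,a:c]
    cv2.imwrite('pics/'+n,cv2.resize(im,None,fx=s,fy=s,interpolation=cv2.INTER_CUBIC))
E
python3 - <<'E'
from h import *
a=grab('top');b=grab('side')
for d in(a,b): print(cam(d)[2:], -cam(d)[0].T@cam(d)[1])
save(a,'top.png',s=1.55);save(b,'side.png',s=1.55)
print(sensors.get_state())
E
```

```text
pics
(np.float64(448.8030333368567), 256.27371888624594, 185.3046509562244) [ 0.27506157 -0.04557855  1.51526283]
(np.float64(376.54515346557594), 259.48160005882636, 198.1048302403399) [0.34126048 1.08298362 0.78327306]
{'time_s': 0.1, 'q': array([-1.19572918,  0.311674  ,  0.01401411,  1.51286232, -0.00440158,
        1.31918395, -0.02719007]), 'qd': array([-3.82953116e-04, -1.14005573e-03, -9.75169816e-05, -4.67155148e-03,
       -1.25280885e-03,  2.52294379e-03, -1.00159908e-04]), 'joint_efforts': array([ 8.91075815e-04, -3.80856979e+01,  1.46950423e-01, -2.31244540e+01,
        1.23731288e-02,  8.06455646e-03, -8.29065158e-06]), 'ee_pos': array([0.22235564, 0.50227153, 0.19252817]), 'ee_rot': array([-0.69108266,  0.69254556, -0.1463832 ,  0.14614159]), 'wrist_force': array([-0.70441104, -1.18036347,  0.73015128]), 'wrist_torque': array([0.01746114, 0.04695819, 0.03907827]), 'finger_gap': 0.08570925816804695}
```

View pics/top.png

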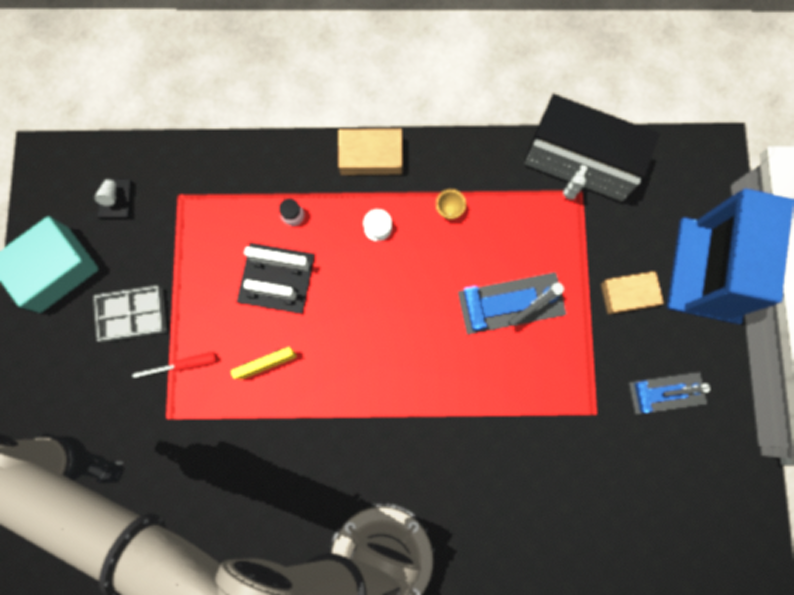

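View pics/side.png

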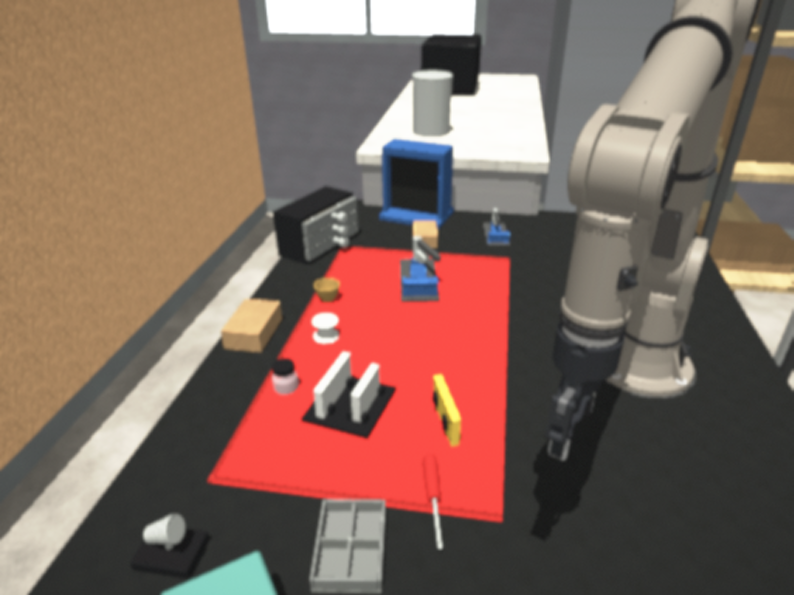

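Top view, in shown pixels: the module candidates are the far rack slot (276,257), which looks longer, the near slot (270,290), which looks shorter, and the yellow look-alike (263,363). The holder candidates are the large one (512,303) and a small one (670,393). The lever on the large holder stands part-open, with its pivot at (558,290). I'll measure these and check with one close crop.

```bash
python3 - <<'E'
from h import *
d=load('top'); P=pts(d); im=d['image'].astype(int); s=1.55
u0,v0,u1,v1=148,150,212,205
im1=cv2.resize(d['image'][v0:v1,u0:u1],None,fx=6,fy=6,interpolation=cv2.INTER_CUBIC)
im2=cv2.resize(d['image'][170:220,285:375],None,fx=4.4,fy=6,interpolation=cv2.INTER_CUBIC)
h=max(im1.shape[0],im2.shape[0])
pad=lambda i:np.pad(i,((0,h-i.shape[0]),(0,4),(0,0)))
cv2.imwrite('pics/crop1.png',np.hstack([pad(im1),pad(im2)])[...,::-1])
def rect(m,z,name):
    n,l,st,c=cv2.connectedComponentsWithStats(m.astype(np.uint8))
    for i in range(1,n):
        if st[i,4]<25: continue
        v,u=np.where(l==i); p=onz(d,u,v,z)
        zz=P[v,u,2]
        r=cv2.minAreaRect(p[:,:2].astype(np.float32)); print(name,st[i],np.round(np.median(zz),3),np.round(r[0],4),np.round(r[1],4),round(r[2],1))
sub=np.zeros(im.shape[:2],bool); sub[120:245,115:380]=1
mn=im.min(2);mx=im.max(2)
rect(sub&(mn>140)&(mx-mn<40),.076,'white')
rect(sub&(im[...,2]>120)&(im[...,0]<90),.03,'blue')
# depth-based: heights
z=P[...,2]
rect(sub&(z>.06)&(z<.1)&(np.arange(512)[None]<215),.076,'tall')
rect(sub&(z>.06)&(np.arange(512)[None]>280),.09,'lever')
gray=sub&(mx-mn<30)&(mx>40)&(mx<110)&(np.arange(512)[None]>280)
rect(gray,.012,'base')
rect(sub&(mx<50)&(np.arange(512)[None]<215),.012,'rack')
E
```

```text
white [235 135  18  20 281] 0.043 [0.6936 0.0031] [0.0565 0.0657] 90.0
white [158 159  40  13 271] 0.074 [0.6259 0.2213] [0.134  0.0228] 79.3
white [157 180  32  12 217] 0.073 [0.5577 0.2362] [0.1056 0.0226] 79.3
white [355 182   8   8  46] 0.087 [ 0.5497 -0.3723] [0.0252 0.019 ] 42.6
blue [299 186  47  27 618] 0.025 [ 0.5245 -0.2642] [0.0854 0.1531] 10.8
tall [182 128  11  12  48] 0.062 [0.7357 0.1923] [0.0434 0.0264] 55.2
tall [158 160  40  12 224] 0.074 [0.6243 0.2212] [0.1318 0.02  ] 79.7
tall [158 181  31  10 169] 0.074 [0.5561 0.2341] [0.1024 0.0184] 79.3
tall [150 224  39  20 175] 0.064 [0.3993 0.2439] [0.0169 0.1286] 21.9
lever [365 120  12   5  41] 0.082 [ 0.762  -0.4197] [0.0366 0.0139] 89.3
lever [328 183  36  28 203] 0.088 [ 0.5104 -0.3253] [0.0215 0.1381] 37.5
base [281 120  85   3 198] -0.002 [ 0.7943 -0.2739] [0.2944 0.0074] 89.3
base [377 132   3  31  45] -0.002 [ 0.6981 -0.464 ] [0.1076 0.0067] 0.2
base [327 190  36  19 225] 0.013 [ 0.5096 -0.3387] [0.0299 0.1325] 28.5
rack [115 120 100   4 342] -0.0 [0.799  0.2828] [0.3488 0.0111] 89.3
```

View pics/crop1.png

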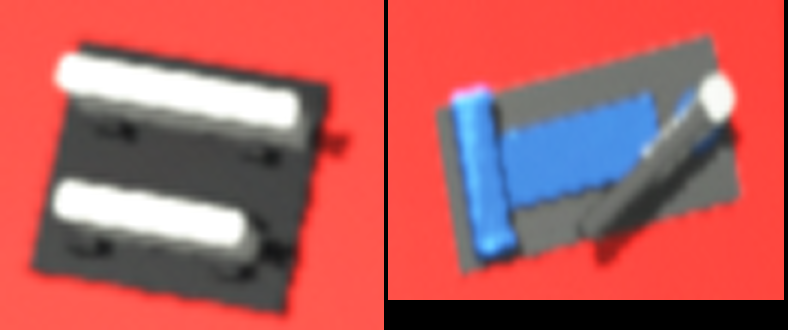

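Only the far-slot module measures 130 mm (the near one measures 100 mm), so it is the target. The big holder is at about (0.526,-0.267), its y axis heading 101°, and the lever is about 27° open. The component side isn't clear yet, so I'll look with the wrist camera on the way past.

```bash
python3 -m inch '[[0,0,-3,0.025,-0.035,0.006,-0.2],[0,0,-3,0.025,-0.035,0.006,-0.2],[0,0,-3,0.025,-0.035,0.006,-0.2],[0,0,-3,0.025,-0.035,0.006,-0.2],[0,0,-3,0.025,-0.035,0.006,-0.2],[0,0,-3,0.025,-0.035,0.006,-0.2],[0,0,-3,0.025,-0.035,0.006,-0.2],[0,0,0,0,0,0,-0.2]]'
python3 - <<'E'
from h import *
d=grab('wrist'); save(d,'w1.png',s=1.55); print(-cam(d)[0].T@cam(d)[1], cam(d)[0][2], sensors.get_state()['q'])
E
```

```text
time_s: 0.9
ee_pos: [0.4026, 0.2506, 0.2364]
ee_rot: [-0.651, 0.652, -0.273, 0.276]
wrist_force: [0.3, -0.5, 0.3]
finger_gap: 0.0511
[0.35649444 0.30036487 0.41633361] [ 0.18821929 -0.19131418 -0.96331323] [-0.8335696   0.13100034  0.26084059  1.63803421 -0.03311116  1.3764462
  0.21086516]
```

View pics/w1.png

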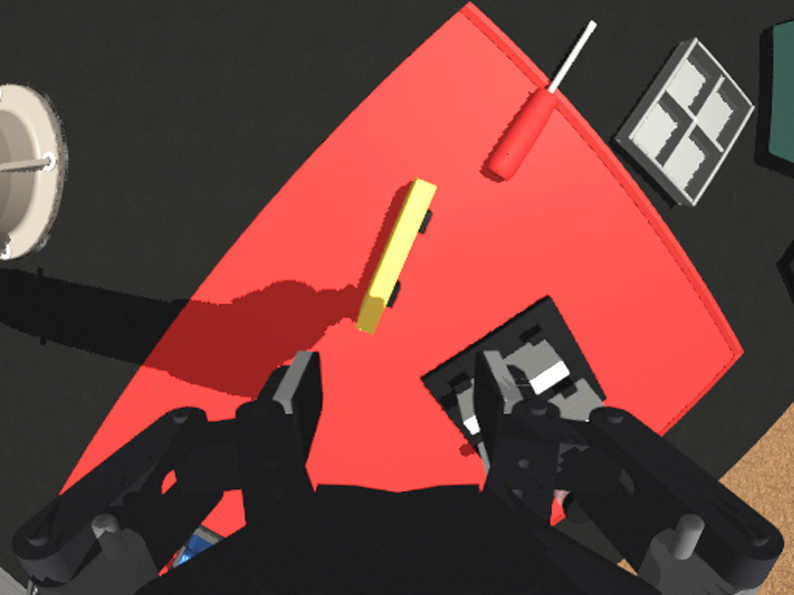

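The wrist view shows the rack at (545,375). The near faces look plain grey, but partly hidden by the finger. I'll check numerically in the side view whether black blocks stand on the near face.

```bash
python3 - <<'E'
from h import *
d=load('side'); c=np.array([.625,.2213]); a=np.radians(79.5); yd=np.array([np.cos(a),np.sin(a)]); n=np.array([np.sin(a),-np.cos(a)])
for nm,o in(('long',c),('short',c*0+[.557,.2355])):
  for z in(.056,.044):
    row=[]
    for t in(-34,-20,0,20,34,46):
        q=np.r_[o+yd*t/1000-n*.009,z]; u,v=proj(d,q); row.append(int(d['image'][int(round(v)),int(round(u))].mean()))
    print(nm,z,row)
w=load('wrist'); R,t,f,cx,cy=cam(w)
def pf(p):
    x=R@np.array(p)+t; r=np.hypot(x[0],x[1]); th=np.arctan2(r,x[2]); return np.array([cx,cy])+f*th*x[:2]/r
for t_ in(-34,0,20,34,50):
    q=np.r_[c+yd*t_/1000-n*.009,.052]; p=pf(q); print(t_,p*1.55, w['image'][int(p[1]),int(p[0])])
im=cv2.resize(d['image'][215:285,190:265],None,fx=5,fy=5,interpolation=cv2.INTER_CUBIC)
im2=cv2.resize(w['image'][185:305,265:400],None,fx=3,fy=3,interpolation=cv2.INTER_CUBIC)
h=max(len(im),len(im2)); cv2.imwrite('pics/c2.png',np.hstack([np.pad(i,((0,h-len(i)),(0,0),(0,0))) for i in(im,im2)])[...,::-1])
E
```

```text
long 0.056 [130, 130, 132, 132, 133, 132]
long 0.044 [129, 130, 131, 134, 134, 134]
short 0.056 [133, 129, 130, 129, 130, 132]
short 0.044 [130, 129, 129, 128, 130, 132]
-34 [504.59676818 448.58181813] [32 33 36]
0 [534.61141617 430.23238655] [32 32 36]
20 [552.24814406 419.05816135] [34 34 36]
34 [564.53732472 411.09533852] [146 144 138]
50 [578.4896946  401.87475593] [147 145 138]
```

View pics/c2.png

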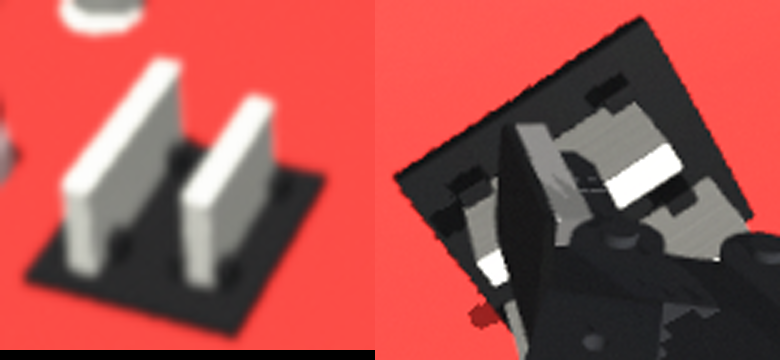

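The near faces carry no blocks, so the components face away from the robot, which suits the tilt. Next I'll go above the lever.

```bash
python3 -m inch '[[0,0,-1,0.007,-0.046,-0.005,-0.2],[0,0,-1,0.007,-0.046,-0.005,-0.2],[0,0,-1,0.007,-0.046,-0.005,-0.2],[0,0,-1,0.007,-0.046,-0.005,-0.2],[0,0,-1,0.007,-0.046,-0.005,-0.2],[0,0,-1,0.007,-0.046,-0.005,-0.2],[0,0,-1,0.007,-0.046,-0.005,-0.2],[0,0,0,0.007,-0.046,-0.005,-0.2]]'
python3 -m inch '[[0,0,0,0.007,-0.046,-0.005,-0.2],[0,0,0,0.007,-0.046,-0.005,-0.2],[0,0,0,0.0,-0.04,0,-0.2],[0,0,0,0,0,0,-0.2],[0,0,0,0,0,0,-0.2]]'
python3 - <<'E'
from h import *
d=grab('wrist'); save(d,'w2.png',s=1.55); s=sensors.get_state(); print(s['ee_pos'],s['q'],s['wrist_force'])
P=pts(d,True); im=d['image'].astype(int)
b=(im[...,2]>im[...,0]+50); z=P[...,2]
ok=(np.hypot(P[...,0]-.526,P[...,1]+.267)<.2)&b
print(np.percentile(z[ok],[5,25,50,75,95]))
m=ok&(abs(z-.025)<.006); 
r=cv2.minAreaRect(P[m][:,:2].astype(np.float32)); print('bed',m.sum(),r,z[m].mean())
m=ok&(abs(z-.053)<.006); r=cv2.minAreaRect(P[m][:,:2].astype(np.float32)); print('lip',m.sum(),r)
E
```

```text
time_s: 1.75
ee_pos: [0.4538, -0.1098, 0.1949]
ee_rot: [0.637, -0.636, 0.308, -0.308]
wrist_force: [0.8, 0.1, 0.7]
finger_gap: 0.0512
time_s: 2.25
ee_pos: [0.4676, -0.2414, 0.1847]
ee_rot: [0.636, -0.636, 0.31, -0.309]
wrist_force: [0.0, 1.2, 0.5]
finger_gap: 0.0513
[ 0.46808281 -0.23986     0.1846944 ] [-0.09952579  0.31100255  0.70168835  1.60990372 -0.20784188  1.29872056
  1.30266027] [ 0.98578686  0.32169912 -0.13661101]
[0.0234544  0.02464206 0.02546814 0.05256342 0.05373886]
bed 3146 ((0.5309582352638245, -0.2809433043003082), (0.06275898218154907, 0.19737757742404938), 20.69894027709961) 0.024805699114885452
lip 1885 ((0.5286309123039246, -0.26325082778930664), (0.08977258205413818, 0.1538691222667694), 11.049657821655273)
```

View pics/w2.png

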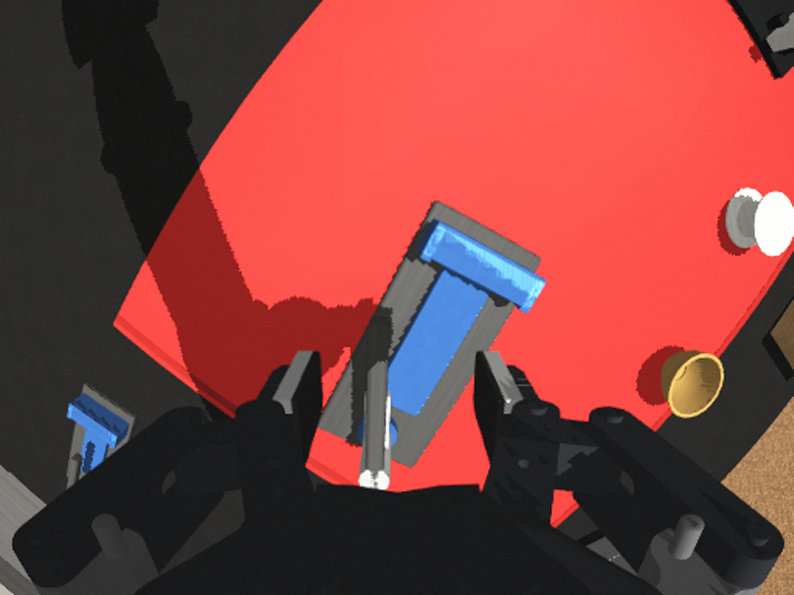

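The wrist view shows the lever between the fingers, running from its tip (385,310) to the pivot (373,480). The bed and lip lie to the right at (485,265). I'll fit these precisely.

```bash
cat > fit.py <<'E'
from h import *
def big(m):
    m=cv2.morphologyEx(m.astype(np.uint8),cv2.MORPH_OPEN,np.ones((2,2),np.uint8)); n,l,s,c=cv2.connectedComponentsWithStats(m)
    return l==1+np.argmax(s[1:,4])
def rr(P,m):
    r=cv2.minAreaRect(P[m][:,:2].astype(np.float32)); return np.round(r[0],4),np.round(r[1],4),round(r[2],2),int(m.sum())
if __name__=='__main__':
    d=load('wrist'); P=pts(d,True); im=d['image'].astype(int); z=P[...,2]
    b=(im[...,2]>im[...,0]+50); near=np.hypot(P[...,0]-.526,P[...,1]+.267)<.2
    print('bed',rr(P,big(b&near&(abs(z-.025)<.004)&(P[...,1]<-.2))))
    print('lip',rr(P,big(b&near&(abs(z-.053)<.004)&(P[...,1]>-.23))))
    g=near&(abs(im[...,0]-im[...,2])<25)
    print('lever',rr(P,big(g&(z>.083)&(z<.095))),np.median(z[g&(z>.083)&(z<.095)]))
    print('base',rr(P,big(near&~b&(abs(z-.012)<.004)&(abs(im[...,0]-im[...,2])<25))))
E
python3 fit.py
```

```text
bed (array([ 0.5196, -0.2484]), array([0.0782, 0.2056]), 35.67, 3009)
lip (array([ 0.5079, -0.2052]), array([0.1579, 0.0435]), 3.01, 1867)
lever (array([ 0.5083, -0.3139]), array([0.0208, 0.2986]), 36.49, 1479) 0.08945710761176595
base (array([ 0.5494, -0.2651]), array([0.1018, 0.2697]), 36.81, 2158)
```

```bash
cat > fit2.py <<'E'
from fit import *
def holder(d,fish):
    P=pts(d,fish); im=d['image'].astype(int); z=P[...,2]
    b=(im[...,2]>im[...,0]+50); near=np.hypot(P[...,0]-.526,P[...,1]+.267)<.18
    a=np.radians(10.8); X=np.array([np.cos(a),np.sin(a)]); Y=np.array([-X[1],X[0]])
    L=(P[...,:2]-[.526,-.267])@np.stack([X,Y],1)*1000
    lip=b&near&(abs(z-.053)<.003)&(abs(L[...,1]-67)<25)&(abs(L[...,0])<60)
    bed=b&near&(abs(z-.025)<.003)&(abs(L[...,0])<45)
    for n,m in(('lip',lip),('bed',bed)):
        p=L[m]; print(n,len(p),'x',np.percentile(p[:,0],[2,50,98]).round(1),'y',np.percentile(p[:,1],[2,50,98]).round(1))
    # lip front/back edge slope: median y vs x
    p=L[lip]; k=np.polyfit(p[:,0],p[:,1],1); print('lip slope deg',np.degrees(k[0]))
    p=L[bed&(L[...,1]>-50)&(L[...,1]<45)]; e=[]
    for y in range(-50,45,5):
        q=p[(p[:,1]>=y)&(p[:,1]<y+5),0]
        if len(q)>8: e.append((y,np.percentile(q,3),np.percentile(q,97)))
    e=np.array(e); print('bed edges deg',[-np.degrees(np.polyfit(e[:,0],e[:,i],1)[0]).round(2) for i in(1,2)],'mid',e[:,1:].mean().round(1), (e[:,2]-e[:,1]).mean().round(1))
    g=near&~b&(abs(im[...,0]-im[...,2])<30)&(abs(z-.0895)<.004)&(L[...,1]<60)
    p=L[g]; c=p.mean(0); 
    for _ in range(5):
        u,s,vt=np.linalg.svd(p-c,full_matrices=False); t=vt[0]; pr=(p-c)@[-t[1],t[0]]; p=p[abs(pr)<14]; c=p.mean(0)
    s=(p-c)@t; print('lever n',len(p),'dir',t.round(3),'c',c.round(1),'ends',(c+t*np.percentile(s,1)).round(1),(c+t*np.percentile(s,99)).round(1))
if __name__=='__main__':
    import sys
    holder(load(sys.argv[1]),sys.argv[1]=='wrist')
E
python3 fit2.py wrist; python3 fit2.py top
```

```text
lip 1859 x [-40.1   0.9  45.6] y [54.4 67.1 79.4]
bed 3088 x [-17.3   3.2  22.5] y [-93.9  -5.6  49. ]
lip slope deg -0.28390623462052417
bed edges deg [np.float64(0.04), np.float64(-0.44)] mid 2.6 38.8
lever n 1455 dir [ 0.418 -0.909] c [-23.5 -48.5] ends [-49.1   7. ] [   4.8 -110. ]
lip 127 x [-42.7  -0.8  42.1] y [53.1 65.4 77.8]
bed 265 x [-19.5   3.5  21. ] y [-73.9  -9.1  48.8]
lip slope deg 1.1075827615848017
bed edges deg [np.float64(2.74), np.float64(1.71)] mid 1.2 32.6
lever n 140 dir [-0.413  0.911] c [-21.8 -58.4] ends [   3.1 -113.4] [-50.9   5.7]
```

```bash
python3 -m inch '[[0,0,-2.6,0.019,-0.045,0,-0.2],[0,0,0,0,0,-0.03,-0.2],[0,0,0,0,0,-0.04,-0.2],[0,0,0,0,0,-0.03,-0.2],[0,0,0,0,0,-0.02,-0.2],[0,0,0,0,0,0,0.5],[0,0,0,0,0,0,0.5],[0,0,0,0,0,0,0.5]]' 40
```

```text
time_s: 3.1
ee_pos: [0.4883, -0.2867, 0.0671]
ee_rot: [0.629, -0.629, 0.322, -0.324]
wrist_force: [-0.7, 0.6, -0.2]
finger_gap: 0.0215
```

```bash
python3 -m inch '[[0,0,5.5,-0.0079,-0.0063,0,0.5],[0,0,5.5,-0.0073,-0.0069,0,0.5],[0,0,5.5,-0.0065,-0.0077,0,0.5],[0,0,5.5,-0.0059,-0.0082,0,0.5],[0,0,5.5,-0.005,-0.0087,0,0.5],[0,0,5.5,-0.0041,-0.0092,0,0.5]]'; python3 -m inch '[[0,0,5.5,-0.0032,-0.0096,0,0.5],[0,0,5.5,-0.0023,-0.0098,0,0.5],[0,0,5.5,-0.0014,-0.0099,0,0.5],[0,0,5.5,-0.0004,-0.0101,0,0.5]]'
```

```text
time_s: 3.7
ee_pos: [0.4509, -0.3349, 0.0675]
ee_rot: [-0.695, 0.695, -0.129, 0.131]
wrist_force: [0.0, -0.6, -0.3]
finger_gap: 0.0215
time_s: 4.1
ee_pos: [0.4436, -0.3746, 0.0675]
ee_rot: [-0.706, 0.708, 0.006, -0.004]
wrist_force: [0.2, -0.3, 0.9]
finger_gap: 0.0213
```

```bash
python3 -m inch '[[0,0,5.5,0.0006,-0.0101,0,0.5],[0,0,5.5,0.0015,-0.0099,0,0.5],[0,0,0,0.001,-0.005,0,0.5],[0,0,0,0,0,0,0.5]]'; python3 - <<'E'
from h import *
for n in('wrist','top'): grab(n)
save(load('wrist'),'w3.png',s=1.55)
E
python3 fit2.py top; python3 fit2.py wrist
```

```text
time_s: 4.5
ee_pos: [0.4463, -0.3998, 0.0668]
ee_rot: [-0.703, 0.704, 0.071, -0.069]
wrist_force: [-0.4, -0.1, -0.5]
finger_gap: 0.0214
lip 128 x [-41.9  -1.9  43.7] y [53.1 65.3 78.7]
bed 278 x [-19.7   1.9  20.1] y [-73.4 -10.6  48.8]
lip slope deg -1.027009668729357
bed edges deg [np.float64(-0.11), np.float64(0.83)] mid 0.6 33.6
lever n 136 dir [-0.416  0.909] c [-20.5 -61.1] ends [   3.4 -113.5] [-50.6   4.8]
lip 768 x [-41.7 -24.4  -0.3] y [51.8 65.8 78.6]
bed 565 x [-41.9 -11.2   8.1] y [-121.6   50.7   71. ]
lip slope deg 8.399406584577278Traceback (most recent call last):
  File "fit2.py", line 25, in <module>
    holder(load(sys.argv[1]),sys.argv[1]=='wrist')
    ~~~~~~^^^^^^^^^^^^^^^^^^^^^^^^^^^^^^^^^^^^^^^^
  File "fit2.py", line 17, in holder
    e=np.array(e); print('bed edges deg',[-np.degrees(np.polyfit(e[:,0],e[:,i],1)[0]).round(2) for i in(1,2)],'mid',e[:,1:].mean().round(1), (e[:,2]-e[:,1]).mean().round(1))
                                                                 ~^^^^^
IndexError: too many indices for array: array is 1-dimensional, but 2 were indexed
```

View pics/w3.png

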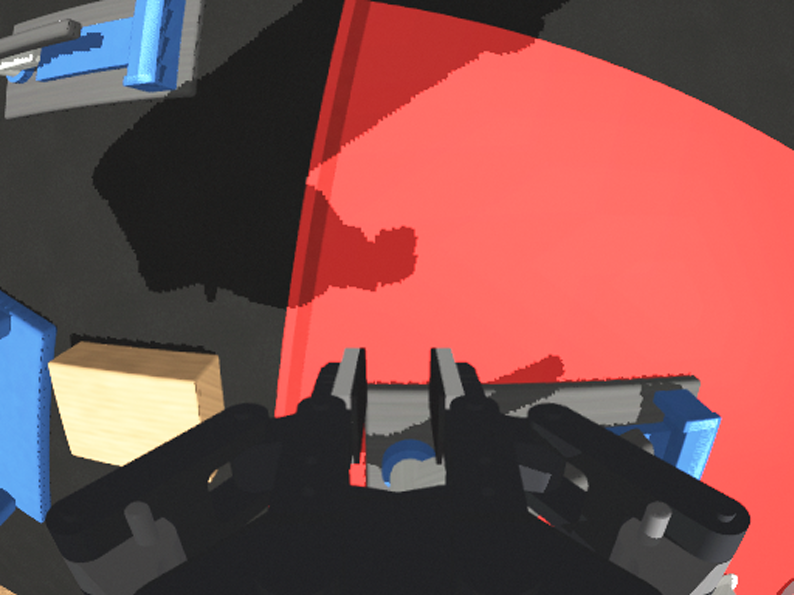

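The lever wasn't caught: the top fit shows it unmoved at about 24.6°, and w3 shows only the pivot (405,465) between the fingers. I'll find where the fingertips really are.

```bash
python3 - <<'E'
from h import *
d=load('top'); s=sensors.get_state(); print(s['ee_pos'],s['q'])
im=cv2.resize(d['image'][150:260,260:390],None,fx=5,fy=5,interpolation=cv2.INTER_CUBIC)
for c,p in(((0,255,0),s['ee_pos']),((255,255,0),(.4873,-.2851,.09)),((255,0,255),(.5483,-.3706,.09))):
    q=(proj(d,p)-[260,150]+.5)*5; print(q); cv2.circle(im,tuple(int(x) for x in q),4,c,-1)
cv2.imwrite('pics/t2.png',im[...,::-1])
w=load('wrist');z=w['range_z']; print('finger pads', z[232,228:236], z[232,278:292], z[290:300,228], -cam(w)[0].T@cam(w)[1])
P=pts(w,True); 
for u in(224,228,232,282,286,290):
    print(u,[tuple(P[v,u].round(3)) for v in(228,235,250)])
E
```

```text
[ 0.44615915 -0.39813936  0.06605722] [ 0.41224906  0.52564046  0.41703146  1.56767337 -0.23101743  1.09672044
  2.65603866]
[541.30073689 340.60611579]
[369.93991376 274.03140077]
[498.42308729 179.20843933]
finger pads [0.13851075 0.1382984  0.1386757  0.13911077 0.138762   0.13910748
 0.14062269 0.14750588] [0.14753988 0.1414059  0.13787174 0.13953787 0.13921577 0.13848393
 0.13919128 0.13858679 0.13839833 0.1378273  0.13849849 0.13914262
 0.13830914 0.13806756] [0.11979602 0.1207123  0.12174607 0.12023167 0.12137406 0.12184525
 0.12069472 0.12187039 0.12156423 0.12152987] [ 0.38174381 -0.41099701  0.24699278]
224 [(np.float64(0.439), np.float64(-0.416), np.float64(0.114)), (np.float64(0.44), np.float64(-0.415), np.float64(0.122)), (np.float64(0.439), np.float64(-0.413), np.float64(0.137))]
228 [(np.float64(0.439), np.float64(-0.414), np.float64(0.114)), (np.float64(0.439), np.float64(-0.413), np.float64(0.123)), (np.float64(0.439), np.float64(-0.412), np.float64(0.137))]
232 [(np.float64(0.439), np.float64(-0.412), np.float64(0.114)), (np.float64(0.439), np.float64(-0.411), np.float64(0.122)), (np.float64(0.443), np.float64(-0.41), np.float64(0.129))]
282 [(np.float64(0.434), np.float64(-0.388), np.float64(0.115)), (np.float64(0.435), np.float64(-0.389), np.float64(0.121)), (np.float64(0.434), np.float64(-0.39), np.float64(0.139))]
286 [(np.float64(0.434), np.float64(-0.386), np.float64(0.113)), (np.float64(0.434), np.float64(-0.387), np.float64(0.122)), (np.float64(0.434), np.float64(-0.388), np.float64(0.137))]
290 [(np.float64(0.434), np.float64(-0.384), np.float64(0.112)), (np.float64(0.434), np.float64(-0.385), np.float64(0.122)), (np.float64(0.434), np.float64(-0.387), np.float64(0.138))]
```

View pics/t2.png

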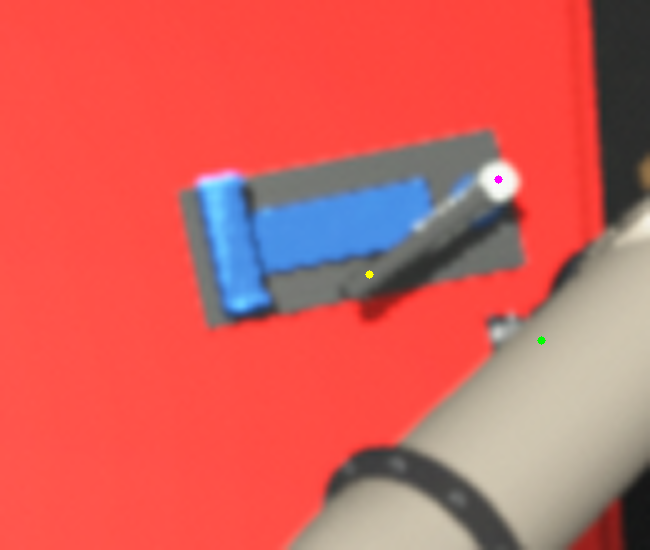

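```bash
python3 - <<'E'
from h import *
w=load('wrist'); R,t,f,cx,cy=cam(w); ee=np.array([.4462,-.3981,.0661])
def pf(p):
    x=R@np.array(p)+t; r=np.hypot(x[0],x[1]); th=np.arctan2(r,x[2]); return (np.array([cx,cy])+f*th*x[:2]/r).round(1),x[2].round(3)
for dz in(0,.01,.02,.03,.045,.06): print(dz,pf(ee+[0,0,dz]))
# jaw half gap 10.7mm + pads, front face 11 mm toward the camera
s=sensors.get_state(); from scipy.spatial.transform import Rotation as Ro
q=s['ee_rot']; T=Ro.from_quat([q[1],q[2],q[3],q[0]]).as_matrix(); print(T.round(3))
for dy in(0,-.01,-.02,-.03,-.045):
  print(dy,[pf(ee+T@np.array([sx*.011,dy,sz*.0107]))[0] for sx in(-1,1) for sz in(-1,1)])
z=w['range_z']; print(z[215:262:3,229].round(4)); print(z[215:262:3,234].round(4))
E
```

```text
0 (array([256.8, 213.6]), np.float64(0.192))
0.01 (array([256.8, 219.1]), np.float64(0.182))
0.02 (array([256.8, 225.3]), np.float64(0.173))
0.03 (array([256.8, 232.1]), np.float64(0.163))
0.045 (array([256.8, 243.9]), np.float64(0.148))
0.06 (array([256.8, 258. ]), np.float64(0.134))
[[ 0.98   0.001 -0.199]
 [ 0.199 -0.     0.98 ]
 [ 0.001 -1.    -0.   ]]
0 [array([240. , 197.3]), array([273.6, 197.2]), array([240.6, 229.2]), array([273.1, 229.1])]
-0.01 [array([239.1, 202.1]), array([274.5, 202. ]), array([239.8, 235.4]), array([273.9, 235.3])]
-0.02 [array([238.1, 207.4]), array([275.5, 207.3]), array([238.9, 242.2]), array([274.8, 242.1])]
-0.03 [array([237. , 213.4]), array([276.6, 213.3]), array([238. , 249.7]), array([275.8, 249.7])]
-0.045 [array([235.1, 223.7]), array([278.5, 223.6]), array([236.3, 262.6]), array([277.4, 262.6])]
[0.2618 0.2627 0.2632 0.1483 0.1455 0.1407 0.1378 0.1347 0.1318 0.1292
 0.1248 0.1223 0.1194 0.117  0.1164 0.1171]
[0.2607 0.2615 0.2627 0.1492 0.1458 0.143  0.1412 0.1408 0.1413 0.1404
 0.1408 0.1412 0.1414 0.142  0.1409 0.1407]
```

The fingertips actually sit about 45 mm short of the reported TCP along the tool: the pixel row and the depth of the pads both say so, and the sweep went over the lever. I'll apply that offset, go back and descend 52 mm lower.

```bash
python3 -m inch '[[0,0,-8.25,0.0051,0.0141,0,-0.2],[0,0,-8.25,0.0051,0.0141,0,-0.2],[0,0,-8.25,0.0051,0.0141,0,-0.2],[0,0,-8.25,0.0051,0.0141,0,-0.2],[0,0,-8.25,0.0051,0.0141,0,-0.2],[0,0,-8.25,0.0051,0.0141,0,-0.2],[0,0,-8.25,0.0051,0.0141,0,-0.2],[0,0,-8.25,0.0051,0.0141,0,-0.2]]'; python3 -m inch '[[0,0,0,0,0,0,-0.2],[0,0,0,0,0,-0.01,-0.2],[0,0,0,0,0,-0.01,-0.2],[0,0,0,0,0,-0.01,-0.2]]'
```

```text
time_s: 5.4
ee_pos: [0.4869, -0.284, 0.0657]
ee_rot: [0.628, -0.627, 0.325, -0.325]
wrist_force: [0.1, -1.5, 0.3]
finger_gap: 0.0514
time_s: 5.8
ee_pos: [0.4855, -0.2865, 0.0344]
ee_rot: [-0.628, 0.629, -0.324, 0.324]
wrist_force: [0.1, 0.2, -0.0]
finger_gap: 0.051
```

```bash
python3 -m inch '[[0,0,0,0,0,-0.01,-0.2],[0,0,0,0,0,-0.01,-0.2],[0,0,0,0,0,0,0.5],[0,0,0,0,0,0,0.5],[0,0,0,0,0,0,0.5]]'
```

```text
time_s: 6.3
ee_pos: [0.4869, -0.2861, 0.0159]
ee_rot: [-0.629, 0.629, -0.323, 0.324]
wrist_force: [0.4, 0.1, 0.6]
finger_gap: 0.0215
```

Now the arc, in two calls with the force read between them.

```bash
python3 -m inch '[[0,0,5.5,-0.0079,-0.0063,0,0.5],[0,0,5.5,-0.0073,-0.0069,0,0.5],[0,0,5.5,-0.0065,-0.0077,0,0.5]]'; python3 -m inch '[[0,0,5.5,-0.0059,-0.0082,0,0.5],[0,0,5.5,-0.005,-0.0087,0,0.5],[0,0,5.5,-0.0041,-0.0092,0,0.5]]'
```

```text
time_s: 6.6
ee_pos: [0.4667, -0.3046, 0.0159]
ee_rot: [0.67, -0.668, 0.227, -0.229]
wrist_force: [1.7, 3.1, -1.3]
finger_gap: 0.0209
time_s: 6.9
ee_pos: [0.4509, -0.3302, 0.0158]
ee_rot: [0.696, -0.694, 0.13, -0.13]
wrist_force: [1.0, 3.3, 0.7]
finger_gap: 0.0209
```

Contact now, at about 4 N. Continuing to the stop.

```bash
python3 -m inch '[[0,0,5.5,-0.0032,-0.0096,0,0.5],[0,0,5.5,-0.0023,-0.0098,0,0.5],[0,0,5.5,-0.0014,-0.0099,0,0.5],[0,0,5.5,-0.0004,-0.0101,0,0.5]]'; python3 -m inch '[[0,0,5.5,0.0006,-0.0101,0,0.5],[0,0,4,0.0015,-0.0099,0,0.5],[0,0,0,0.001,-0.004,0,0.5],[0,0,0,0,0,0,0.5]]'
```

```text
time_s: 7.3
ee_pos: [0.4421, -0.3699, 0.0157]
ee_rot: [0.709, -0.706, -0.004, 0.005]
wrist_force: [-1.3, 3.6, 1.8]
finger_gap: 0.0215
time_s: 7.7
ee_pos: [0.4446, -0.395, 0.0153]
ee_rot: [0.705, -0.703, -0.061, 0.062]
wrist_force: [-2.0, 3.3, 0.2]
finger_gap: 0.0212
```

```bash
python3 -m inch '[[0,0,0,0.001,-0.004,0,0.5],[0,0,0,0,0,0,0.5]]'; python3 -m inch '[[0,0,0,0.001,-0.003,0,0.5],[0,0,0,0,0,0,0.5]]'; python3 - <<'E'
from h import *
grab('top')
E
python3 fit2.py top|tail -1
```

```text
time_s: 7.9
ee_pos: [0.4451, -0.3945, 0.0146]
ee_rot: [0.708, -0.701, -0.061, 0.063]
wrist_force: [-5.2, 10.0, 3.8]
finger_gap: 0.0214
time_s: 8.1
ee_pos: [0.4453, -0.3942, 0.0142]
ee_rot: [0.71, -0.699, -0.06, 0.065]
wrist_force: [-6.4, 13.9, 7.3]
finger_gap: 0.0215
lever n 77 dir [-0.999  0.037] c [ -27.5 -105.1] ends [  10.2 -106.5] [ -76.2 -103.3]
```

The bar is at its stop: the force rises, the lever stands at about 88–90° and position no longer advances. I'll release and travel above the long module.

```bash
python3 -m inch '[[0,0,0,-0.002,0.007,0,-0.2],[0,0,0,0,0,0,-0.2],[0,0,0,0,0,0.035,-0.2],[0,0,0,0,0,0.04,-0.2],[0,0,0,0,0,0.04,-0.2],[0,0,-8.5,0.0115,0.0465,0,-0.2],[0,0,-8.5,0.0115,0.0465,0,-0.2],[0,0,-8.5,0.0115,0.0465,0,-0.2]]'; python3 -m inch '[[0,0,-8.5,0.0115,0.0465,0,-0.2],[0,0,-8.5,0.0115,0.0465,0,-0.2],[0,0,-8.5,0.0115,0.0465,0,-0.2],[0,0,-8.5,0.0115,0.0465,0,-0.2],[0,0,-8.5,0.0115,0.0465,0,-0.2],[0,0,-8.5,0.0115,0.0465,0,-0.2],[0,0,-8.5,0.0115,0.0465,0,-0.2],[0,0,-8.5,0.0115,0.0465,0,-0.2]]'; python3 -m inch '[[0,0,-8.5,0.0115,0.0465,0,-0.2],[0,0,-8.5,0.0115,0.0465,0,-0.2],[0,0,0,0,0,0,-0.2],[0,0,0,0,0,0,-0.2]]'
cat > mod.py <<'E'
from fit import *
from scipy.spatial.transform import Rotation as Ro
def module(d,fish,ztop=.076,c0=(.625,.2213)):
    P=pts(d,fish); im=d['image'].astype(int); z=P[...,2]
    m=(abs(z-ztop)<.006)&(np.hypot(P[...,0]-c0[0],P[...,1]-c0[1])<.09)&(im.min(2)>110)&(im.max(2)-im.min(2)<40)
    p=P[m][:,:2]; c=p.mean(0)
    for _ in range(6):
        t=np.linalg.svd(p-c,full_matrices=False)[2][0]; t=t*np.sign(t[1]); w=(p-c)@[-t[1],t[0]]; k=abs(w)<.014; p=p[k]; c=p.mean(0)
    s=(p-c)@t; w=(p-c)@[-t[1],t[0]]
    print('n',len(p),'heading',np.degrees(np.arctan2(t[1],t[0])).round(1),'ends',(c+t*np.percentile(s,1)).round(4),(c+t*np.percentile(s,99)).round(4),'len',np.ptp(np.percentile(s,[1,99])).round(4),'wid',np.percentile(w,[2,98]).round(4),'c',c.round(4), 'mid',(c+t*np.percentile(s,[1,99]).mean()).round(4),'z',np.median(z[m]).round(4))
if __name__=='__main__':
    d=grab('wrist'); module(d,True); save(d,'w4.png',s=1.55)
    s=sensors.get_state(); q=s['ee_rot']; T=Ro.from_quat([q[1],q[2],q[3],q[0]]).as_matrix(); print(s['ee_pos'].round(4),'jaw',np.degrees(np.arctan2(T[1,2],T[0,2])).round(1),T[:,1].round(3),s['q'].round(2)); module(load('top'),False)
E
python3 mod.py
```

```text
time_s: 8.95
ee_pos: [0.481, -0.2611, 0.1319]
ee_rot: [-0.7, 0.702, -0.091, 0.095]
wrist_force: [1.0, -0.5, -0.1]
finger_gap: 0.0516
time_s: 9.75
ee_pos: [0.57, 0.0955, 0.1317]
ee_rot: [0.543, -0.541, 0.453, -0.456]
wrist_force: [1.7, 0.4, 0.1]
finger_gap: 0.0514
time_s: 10.15
ee_pos: [0.5919, 0.1889, 0.1305]
ee_rot: [-0.472, 0.471, -0.526, 0.528]
wrist_force: [-0.0, -1.0, 0.8]
finger_gap: 0.051
n 1402 heading 177.9 ends [0.6386 0.2311] [0.5514 0.2343] len 0.0872 wid [-0.0131  0.0132] c [0.5953 0.2327] mid [0.595  0.2327] z 0.0758
[0.5919 0.1863 0.1308] jaw -6.6 [ 0.002 -0.002 -1.   ] [-0.71  0.54  0.58  1.42 -0.29  1.27 -0.22]
n 76 heading 169.9 ends [0.6341 0.2213] [0.5502 0.2362] len 0.0852 wid [-0.013   0.0127] c [0.5917 0.2288] mid [0.5921 0.2288] z 0.0755
```

View pics/w4.png

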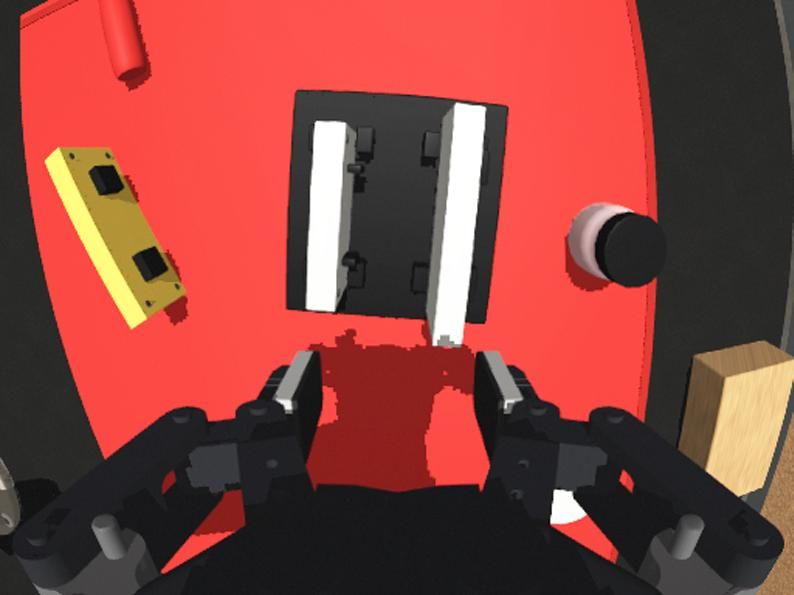

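The wrist view shows the long module at (458,220), plain on its near (left) side, and the short one at (327,215) with its blocks on the far side. The fit mixed the two, so I'll separate them.

```bash
sed -i "s/(im.max(2)-im.min(2)<40)/(im.max(2)-im.min(2)<40)\&(abs((P[...,0]-c0[0])*.983-(P[...,1]-c0[1])*.182)<.02)/" mod.py; python3 -c "
from mod import *
module(load('wrist'),True); module(load('top'),False)"
```

```text
n 3115 heading 79.2 ends [0.6168 0.1625] [0.6405 0.2866] len 0.1264 wid [-0.0079  0.0075] c [0.6291 0.2269] mid [0.6287 0.2245] z 0.0758
n 176 heading 79.5 ends [0.6147 0.1604] [0.6375 0.2837] len 0.1254 wid [-0.0084  0.0079] c [0.6261 0.2223] mid [0.6261 0.222 ] z 0.0753
```

```bash
python3 -m inch '[[0,0,-4,0.036,0.037,0,-0.2],[0,0,0,0,0,-0.03,-0.2],[0,0,0,0,0,-0.03,-0.2],[0,0,0,0,0,-0.03,-0.2],[0,0,0,0,0,-0.022,-0.2],[0,0,0,0,0,0,-0.2]]'
python3 mod.py
```

```text
time_s: 10.8
ee_pos: [0.6233, 0.2191, 0.0152]
ee_rot: [0.448, -0.453, 0.545, -0.545]
wrist_force: [-1.4, 0.2, -0.5]
finger_gap: 0.0514
n 7460 heading 79.1 ends [0.6225 0.1907] [0.641  0.2871] len 0.0981 wid [-0.0075  0.0075] c [0.633  0.2454] mid [0.6318 0.2389] z 0.0759
[0.6252 0.2199 0.0177] jaw -10.8 [-0.002 -0.002 -1.   ] [-0.69  0.73  0.54  1.41 -0.39  1.12 -0.28]
n 176 heading 79.5 ends [0.6147 0.1604] [0.6375 0.2837] len 0.1254 wid [-0.0084  0.0079] c [0.6261 0.2223] mid [0.6261 0.222 ] z 0.0753
```

```bash
python3 -m inch '[[0,0,0,0.003,0.004,0,-0.2],[0,0,0,0,0,0,0.4],[0,0,0,0,0,0,1],[0,0,0,0,0,0,1],[0,0,0,0,0,0,1],[0,0,0,0,0,0,1]]' 90;  python3 -m inch '[[0,0,0,0,0,0.02,1],[0,0,0,0,0,0.03,1],[0,0,0,0,0,0.03,1],[0,0,0,0,0,0.03,1],[0,0,0,0,0,0.03,1],[0,0,0,0,0,0,1]]'
```

```text
time_s: 11.45
ee_pos: [0.6296, 0.2273, 0.0203]
ee_rot: [-0.453, 0.451, -0.544, 0.544]
wrist_force: [-1.9, -0.0, 6.0]
finger_gap: 0.0136
time_s: 12.05
ee_pos: [0.6316, 0.2272, 0.1628]
ee_rot: [-0.454, 0.449, -0.543, 0.545]
wrist_force: [1.0, -0.1, -2.9]
finger_gap: 0.0142
```

The module is held: gap 14 mm and about 3 N of extra load. Next I'll carry it to the holder, turning the yaw by 21°.

```bash
python3 -m inch '[[0,0,1.94,-0.0067,-0.025,0.004,1],[0,0,1.94,-0.0067,-0.046,0.004,1],[0,0,1.94,-0.0067,-0.046,0.004,1],[0,0,1.94,-0.0067,-0.046,0.004,1],[0,0,1.94,-0.0067,-0.046,0.004,1],[0,0,1.94,-0.0067,-0.046,0.004,1],[0,0,1.94,-0.0067,-0.046,0.004,1],[0,0,1.94,-0.0067,-0.046,0.004,1]]'; python3 -m inch '[[0,0,1.94,-0.0067,-0.046,0.004,1],[0,0,1.94,-0.0067,-0.046,0.004,1],[0,0,1.94,-0.0067,-0.046,0.004,1],[0,0,0,0,-0.022,0,1],[1.56,-8.36,0,0,0,0,1],[1.56,-8.36,0,0,0,0,1],[1.56,-8.36,0,0,0,0,1]]'
python3 -m inch '[[1.56,-8.36,0,0,0,0,1],[1.56,-8.36,0,0,0,0,1],[1.56,-8.36,0,0,0,0,1],[1.56,-8.36,0,0,0,0,1],[1.56,-8.36,0,0,0,0,1],[0,0,0,0,0,0,1]]'
cat > st.py <<'E'
from mod import *
s=sensors.get_state(); q=s['ee_rot']; T=Ro.from_quat([q[1],q[2],q[3],q[0]]).as_matrix(); y=T[:,1]
print(s['time_s'],s['ee_pos'].round(4),'tool heading',np.degrees(np.arctan2(y[1],y[0])).round(1),'pitch',np.degrees(np.arcsin(y[2])).round(1)); print(T.round(3).tolist(),s['q'].round(2),s['wrist_force'].round(1),s['finger_gap'])
E
python3 st.py
```

```text
time_s: 12.85
ee_pos: [0.573, -0.1211, 0.1879]
ee_rot: [-0.521, 0.522, -0.479, 0.476]
wrist_force: [0.4, 0.4, -4.7]
finger_gap: 0.0138
time_s: 13.55
ee_pos: [0.5534, -0.2803, 0.1996]
ee_rot: [0.651, -0.411, 0.34, -0.54]
wrist_force: [0.9, 0.6, -4.0]
finger_gap: 0.0138
time_s: 14.15
ee_pos: [0.5494, -0.2742, 0.1828]
ee_rot: [0.739, -0.23, 0.204, -0.599]
wrist_force: [-0.9, 0.5, -4.7]
finger_gap: 0.0142
14.15 [ 0.5494 -0.2742  0.1828] tool heading 12.5 pitch -35.8
[[0.198, 0.792, 0.578], [-0.98, 0.176, 0.095], [-0.026, -0.585, 0.811]] [ 0.7   0.25  0.28  2.1  -1.36  0.94  2.1 ] [-0.9  0.5 -4.7] 0.014173741288397473
```

The tilt stopped at 36° below horizontal because joint 5 is near its limit. I'll try lower down, where the forearm is steeper, with a small heading correction.

```bash
python3 -m inch '[[0,0,-1,0.001,-0.001,-0.03,1],[0,0,-1,0.001,-0.001,-0.03,1],[0,0,0,0.001,-0.001,-0.03,1],[0,0,0,0,0,0,1]]'; python3 st.py
```

```text
time_s: 14.55
ee_pos: [0.5533, -0.2744, 0.1153]
ee_rot: [0.733, -0.232, 0.211, -0.604]
wrist_force: [-0.5, 0.4, -4.1]
finger_gap: 0.0139
14.55 [ 0.5533 -0.2744  0.1153] tool heading 11.7 pitch -36.5
[[0.181, 0.788, 0.589], [-0.983, 0.163, 0.085], [-0.029, -0.594, 0.804]] [ 1.1   0.37 -0.21  2.14 -1.43  0.75  2.27] [-0.5  0.4 -4.1] 0.01392291204061914
```

```bash
python3 -m inch '[[0,0,0,0.002,-0.003,-0.03,1],[0,0,0,0.001,-0.003,-0.03,1],[0,0,0,0,0,0,1]]'; python3 st.py; python3 - <<'E'
from h import *
a=grab('side');b=grab('wrist')
i=cv2.resize(a['image'][110:215,230:335],None,fx=4,fy=4,interpolation=cv2.INTER_CUBIC); j=b['image']; j=cv2.resize(j[:, 60:450],None,fx=1.1,fy=1.1)
h=max(len(i),len(j)); cv2.imwrite('pics/p10.png',np.hstack([np.pad(k,((0,h-len(k)),(0,0),(0,0))) for k in(i,j)])[...,::-1])
E
```

```text
time_s: 14.85
ee_pos: [0.5536, -0.2816, 0.0549]
ee_rot: [0.731, -0.231, 0.217, -0.604]
wrist_force: [-0.9, 0.5, -5.0]
finger_gap: 0.0138
14.85 [ 0.5536 -0.2816  0.0549] tool heading 11.7 pitch -36.9
[[0.176, 0.783, 0.596], [-0.984, 0.163, 0.077], [-0.037, -0.6, 0.799]] [ 1.43  0.59 -0.62  2.14 -1.43  0.51  2.42] [-0.9  0.5 -5. ] 0.013751644276331075
```

View pics/p10.png

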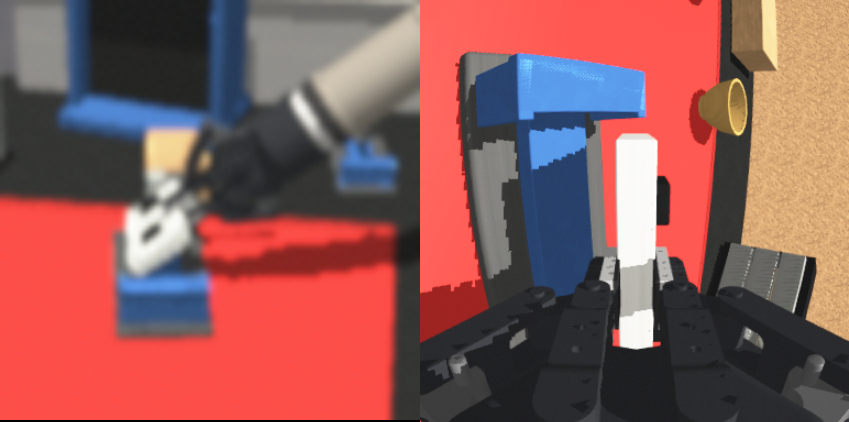

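The side crop shows the module tilted, with the black blocks upward (150,232). The wrist view shows its end clear of the lip. Lowering until contact.

```bash
python3 -m inch '[[0,0,0,0.002,0,-0.008,1],[0,0,0,0.001,0,-0.008,1],[0,0,0,0,0,0,1]]';python3 -m inch '[[0,0,0,0,0,-0.004,1],[0,0,0,0,0,0,1]]'; python3 -m inch '[[0,0,0,0,0,-0.003,1],[0,0,0,0,0,0,1]]'; python3 st.py
```

```text
time_s: 15.25
ee_pos: [0.5599, -0.2813, 0.0459]
ee_rot: [0.732, -0.237, 0.209, -0.604]
wrist_force: [0.3, 0.2, -4.5]
finger_gap: 0.0136
time_s: 15.45
ee_pos: [0.5598, -0.2811, 0.0419]
ee_rot: [0.732, -0.236, 0.209, -0.604]
wrist_force: [0.3, 0.4, -3.5]
finger_gap: 0.0136
time_s: 15.65
ee_pos: [0.5594, -0.2812, 0.0386]
ee_rot: [0.732, -0.234, 0.21, -0.604]
wrist_force: [-0.8, -0.6, -3.7]
finger_gap: 0.0138
15.65 [ 0.5594 -0.2812  0.0386] tool heading 11.5 pitch -36.6
[[0.182, 0.787, 0.59], [-0.983, 0.16, 0.089], [-0.024, -0.596, 0.802]] [ 1.53  0.69 -0.77  2.14 -1.43  0.39  2.5 ] [-0.8 -0.6 -3.7] 0.013833345278603115
```

```bash
for i in 1; do python3 -m inch '[[0,0,0,-0.001,0,-0.003,1],[0,0,0,0,0,0,1]]'; python3 -m inch '[[0,0,0,0,0,-0.003,1],[0,0,0,0,0,0,1]]'; done; python3 st.py
```

```text
time_s: 15.85
ee_pos: [0.5581, -0.2812, 0.0353]
ee_rot: [0.732, -0.234, 0.21, -0.604]
wrist_force: [-0.3, -0.3, -3.5]
finger_gap: 0.0141
time_s: 16.05
ee_pos: [0.5585, -0.2811, 0.0326]
ee_rot: [0.732, -0.233, 0.21, -0.604]
wrist_force: [-0.3, -0.1, -4.1]
finger_gap: 0.0136
16.05 [ 0.5585 -0.2811  0.0326] tool heading 11.5 pitch -36.5
[[0.182, 0.787, 0.589], [-0.983, 0.161, 0.088], [-0.025, -0.595, 0.803]] [ 1.55  0.72 -0.8   2.14 -1.43  0.36  2.52] [-0.3 -0.1 -4.1] 0.013633681025477401
```

```bash
python3 -m inch '[[0,0,0,0,0,-0.003,1],[0,0,0,0,0,0,1]]'; python3 -m inch '[[0,0,0,0,0,-0.003,1],[0,0,0,0,0,0,1]]'; python3 - <<'E'
from h import *
b=grab('wrist'); P=pts(b,True); im=b['image'].astype(int)
X=np.array([.983,.184]);Y=np.array([-.184,.983]); L=(P[...,:2]-[.5286,-.2673])@np.stack([X,Y],1)*1000
m=(im.min(2)>90)&(im.max(2)-im.min(2)<40)&(abs(L[...,0])<60)&(abs(L[...,1])<90)
for y in(20,30,40):
  k=m&(abs(L[...,1]-y)<4)&(P[...,2]>.018); p=np.c_[L[k][:,0],P[k][:,2]*1000]; print(y,len(p),'x',np.percentile(p[:,0],[1,99]).round(1) if len(p) else 0,'z',np.percentile(p[:,1],[1,99]).round(1) if len(p) else 0)
print('ymax',np.percentile(L[m&(P[...,2]>.03)][:,1],99))
E
```

```text
time_s: 16.25
ee_pos: [0.5596, -0.2809, 0.0308]
ee_rot: [0.733, -0.233, 0.209, -0.604]
wrist_force: [2.2, -0.4, -3.2]
finger_gap: 0.014
time_s: 16.45
ee_pos: [0.5608, -0.2806, 0.0292]
ee_rot: [0.734, -0.232, 0.207, -0.604]
wrist_force: [3.1, 0.5, 2.0]
finger_gap: 0.0138
20 668 x [-19.3  -9.1] z [56.4 69.1]
30 703 x [-19.3  -9.2] z [56.2 69.3]
40 638 x [-19.5  19.9] z [36.4 69.5]
ymax 41.91450715617396
```

Contact is made: the force changed by about 5 N, and the underside line meets the bed edge. I'll open in stages so the lower finger eases the module down.

```bash
cat > near.py <<'E'
from h import *
b=grab('wrist'); P=pts(b,True); im=b['image'].astype(int)
X=np.array([.983,.184]);Y=np.array([-.184,.983]); L=(P[...,:2]-[.5286,-.2673])@np.stack([X,Y],1)*1000
m=(im.min(2)>80)&(im.max(2)-im.min(2)<40)&(abs(L[...,0])<60)&(abs(L[...,1])<90)
for y in(-10,0,15,25,35):
  k=m&(abs(L[...,1]-y)<4)&(P[...,2]>.02); p=np.c_[L[k][:,0],P[k][:,2]*1000]; print(y,len(p),'x',np.percentile(p[:,0],[1,50,99]).round(1) if len(p) else 0,'z',np.percentile(p[:,1],[1,50,99]).round(1) if len(p) else 0)
print('ymax',np.percentile(L[m&(P[...,2]>.03)][:,1],99))
E
python3 -m inch '[[0,0,0,0,0,0,0.5],[0,0,0,0,0,0,0.35],[0,0,0,0,0,0,0.2],[0,0,0,0,0,0,0.2]]' 20; python3 st.py;python3 near.py
```

```text
time_s: 16.9
ee_pos: [0.5581, -0.281, 0.0263]
ee_rot: [0.732, -0.234, 0.21, -0.604]
wrist_force: [1.2, 0.2, 0.6]
finger_gap: 0.0343
16.9 [ 0.5581 -0.281   0.0263] tool heading 11.5 pitch -36.6
[[0.182, 0.786, 0.59], [-0.983, 0.16, 0.089], [-0.025, -0.597, 0.802]] [ 1.58  0.75 -0.83  2.14 -1.43  0.33  2.54] [1.2 0.2 0.6] 0.03432460102480883
-10 1496 x [-47.5  -7.9  43.8] z [ 32.   50.3 143.8]
0 590 x [-9.  -4.6 22.6] z [38.5 46.9 52.9]
15 617 x [-9.6 -5.3 14.8] z [38.2 47.1 53.3]
25 778 x [-10.   -5.   48.5] z [30.8 46.  53.5]
35 816 x [-10.5  -5.5  52.1] z [28.5 46.2 53.7]
ymax 41.18532886457662
```

The module slid off toward the far side while opening. By the numbers it now leans over the bed's far edge, centre about +20 mm in x. I'll withdraw, go tool-down, and straddle it across its width; closing the jaws should push it back onto the bed and centre it.

```bash
python3 -m inch '[[0,0,0,-0.02,-0.003,0.015,0.2],[0,0,0,-0.02,-0.003,0.015,0.2],[0,0,0,-0.02,-0.003,0.03,-1],[-1.5,8,0,0,0,0.04,-1],[-1.5,8,0,0,0,0.04,-1],[-1.5,8,0,0,0,0.03,-1],[-1.5,8,0,0,0,0.0,-1],[-1.5,8,0,0,0,0.0,-1]]';python3 st.py; python3 - <<'E'
from h import *
grab('side');grab('top')
E
```

```text
time_s: 17.75
ee_pos: [0.503, -0.2833, 0.1405]
ee_rot: [0.673, -0.382, 0.34, -0.534]
wrist_force: [-0.3, 0.5, -0.7]
finger_gap: 0.0854
17.75 [ 0.503  -0.2833  0.1405] tool heading 16.6 pitch -61.4
[[0.198, 0.459, 0.866], [-0.979, 0.137, 0.151], [-0.049, -0.878, 0.476]] [ 1.19  0.26 -0.49  1.87 -0.42  0.81  1.18] [-0.3  0.5 -0.7] 0.0854358522661123
```

```bash
python3 -m inch '[[-2.05,6.85,0,0.009,-0.001,0.01,-1],[-2.05,6.85,0,0.009,-0.001,0.01,-1],[-2.05,6.85,0,0.009,-0.001,0.01,-1],[-2.05,6.85,0,0.009,-0.001,0.01,-1],[0,0,0,0,0,0,-1],[0,0,0,0,0,0,-1]]';python3 st.py; python3 near.py; python3 - <<'E'
from h import *
b=load('wrist');a=grab('side'); 
i=cv2.resize(a['image'][120:215,240:335],None,fx=4,fy=4,interpolation=cv2.INTER_CUBIC); j=cv2.resize(b['image'][:, 50:460],None,fx=1,fy=1)
h=max(len(i),len(j)); cv2.imwrite('pics/p11.png',np.hstack([np.pad(k,((0,h-len(k)),(0,0),(0,0))) for k in(i,j)])[...,::-1])
E
```

```text
time_s: 18.45
ee_pos: [0.5388, -0.2841, 0.1761]
ee_rot: [0.552, -0.539, 0.45, -0.449]
wrist_force: [-1.1, -0.5, -0.0]
finger_gap: 0.0855
18.45 [ 0.5388 -0.2841  0.1761] tool heading 51.5 pitch -89.0
[[0.192, 0.011, 0.981], [-0.981, 0.014, 0.192], [-0.012, -1.0, 0.014]] [ 0.71  0.47 -0.36  1.36  0.15  1.34  0.54] [-1.1 -0.5 -0. ] 0.08552313541847521
-10 1455 x [-49.8   6.8  56.6] z [ 28.5 249.  316.9]
0 337 x [-8.4 15.3 54. ] z [27.9 43.8 53.1]
15 264 x [-8.3  8.7 53.5] z [26.8 46.8 53.6]
25 431 x [-9.3 19.2 53.2] z [27.9 43.  53.6]
35 409 x [-9.3 20.2 53. ] z [28.1 42.5 53.8]
ymax 41.5040172556754
```

View pics/p11.png

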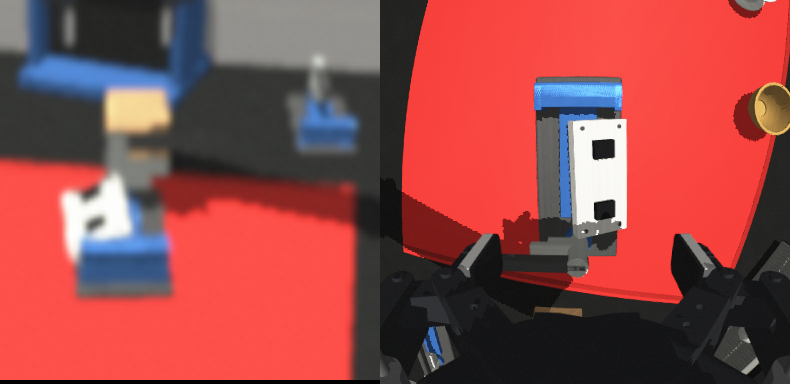

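The crops show the module leaning over the bed's far edge, components up, its far edge down on the base (wrist crop 600,175). I need the open-jaw tip height before straddling.

```bash
python3 - <<'E'
from h import *
b=load('wrist'); P=pts(b,True); r=b['range_z']
for u in range(140,176,4):
    c=[(v,r[v,u].round(3),P[v,u].round(3).tolist()) for v in range(215,275) if 0<r[v,u]<.2]
    print(u,c[0] if c else None, min(x[2][2] for x in c).__round__(3) if c else '')
E
python3 -m inch '[[-0.8,0.6,0,0.0084,-0.001,-0.03,-1],[0,0,0,0,0,-0.03,-1],[0,0,0,0,0,-0.02,-1],[0,0,0,0,0,0,-1]]'; python3 st.py
```

```text
140 (245, np.float32(0.132), [0.484, -0.288, 0.235]) 0.235
144 (243, np.float32(0.134), [0.485, -0.287, 0.234]) 0.234
148 (240, np.float32(0.127), [0.489, -0.282, 0.239]) 0.239
152 (235, np.float32(0.134), [0.489, -0.282, 0.232]) 0.232
156 (233, np.float32(0.135), [0.49, -0.282, 0.231]) 0.231
160 (233, np.float32(0.134), [0.493, -0.281, 0.232]) 0.231
164 (233, np.float32(0.135), [0.495, -0.28, 0.231]) 0.231
168 (235, np.float32(0.139), [0.496, -0.283, 0.228]) 0.227
172 (258, np.float32(0.144), [0.498, -0.296, 0.226]) 0.226
time_s: 18.95
ee_pos: [0.5419, -0.2875, 0.0944]
ee_rot: [-0.542, 0.546, -0.453, 0.45]
wrist_force: [-0.2, -0.7, -0.2]
finger_gap: 0.0856
18.95 [ 0.5419 -0.2875  0.0944] tool heading -166.1 pitch -89.6
[[0.185, -0.006, 0.983], [-0.983, -0.001, 0.185], [0.0, -1.0, -0.006]] [ 0.69  0.54 -0.35  1.46  0.19  1.19  0.5 ] [-0.2 -0.7 -0.2] 0.0855878926027043
```

```bash
python3 -m inch '[[0,0,0,0.004,0.001,-0.03,-1],[0,0,0,0,0,-0.03,-1],[0,0,0,0,0,-0.02,-1],[0,0,0,0,0,0,-1]]'; python3 - <<'E'
from h import *
b=grab('wrist'); P=pts(b,True); r=b['range_z']; X=np.array([.983,.184]);Y=np.array([-.184,.983]); L=(P[...,:2]-[.5286,-.2673])@np.stack([X,Y],1)*1000
z=P[...,2]*1000
s=sensors.get_state(); e=(s['ee_pos'][:2]-[.5286,-.2673])*1000; print('ee L',e@X,e@Y,s['ee_pos'])
# pads: near range, split left/right of image centre, at pad rows
for n,a,c in(('L',90,200),('R',310,420)):
    for y in(-20,-10):
        m=np.zeros(r.shape,bool); m[200:300,a:c]=1; m&=(r>0)&(r<.15)&(abs(L[...,1]-y)<4)
        print(n,y,m.sum(),np.percentile(L[m][:,0],[1,99]).round(1) if m.any() else '',np.percentile(z[m],[1,50]).round(1) if m.any() else '')
im=b['image'].astype(int); m=(im.min(2)>80)&(im.max(2)-im.min(2)<40)&(z<56)&(z>20)
for y in(10,25): k=m&(abs(L[...,1]-y)<3)&(abs(L[...,0])<70); print(y,np.percentile(L[k][:,0],[1,99]).round(1),np.percentile(z[k],[1,99]).round(1))
E
```

```text
time_s: 19.35
ee_pos: [0.5478, -0.2864, 0.0164]
ee_rot: [-0.543, 0.546, -0.451, 0.451]
wrist_force: [-0.9, -0.1, -0.3]
finger_gap: 0.0851
ee L 17.22627174455701 -23.163268395153064 [ 0.54979239 -0.28689702  0.01850131]
L -20 439 [-26.9 -25.1] [67.8 88. ]
L -10 2092 [-44.2 -22.3] [ 72. 109.]
R -20 436 [59.2 61.1] [67.7 87.5]
R -10 2078 [56.3 77.4] [ 71.3 107. ]
10 [-8.1 54.5] [27.5 53.4]
25 [-8.5 53.1] [27.9 53.5]
```

```bash
python3 -m inch '[[0,0,0,-0.001,0,-0.015,-1],[0,0,0,0,0,-0.015,-1],[0,0,0,0,0,0,-1]]'; python3 -m inch '[[0,0,0,0,0,-0.009,-1],[0,0,0,0,0,-0.007,-1],[0,0,0,0,0,0,-1]]'
```

```text
time_s: 19.7
ee_pos: [0.5492, -0.286, -0.0122]
ee_rot: [-0.544, 0.546, -0.45, 0.452]
wrist_force: [-1.2, 0.9, -0.4]
finger_gap: 0.0857
time_s: 20.0
ee_pos: [0.5499, -0.2854, -0.0284]
ee_rot: [-0.544, 0.546, -0.449, 0.452]
wrist_force: [0.5, -0.1, 0.8]
finger_gap: 0.0855
```

Straddled with no contact. Now I'll push it back along the holder's -x.

```bash
python3 -m inch '[[0,0,0,-0.003,-0.0006,0,-1],[0,0,0,-0.003,-0.0006,0,-1],[0,0,0,-0.003,-0.0006,0,-1],[0,0,0,-0.003,-0.0006,0,-1]]'; python3 -m inch '[[0,0,0,-0.003,-0.0006,0,-1],[0,0,0,-0.002,-0.0004,0,-1],[0,0,0,0,0,0,-1]]'; cp near.py n2.py; sed -i 's/P\[...,2\]>.02/P[...,2]>.022/;s/(-10,0,15,25,35)/(0,10,20,30,38)/' n2.py; python3 n2.py
```

```text
time_s: 20.4
ee_pos: [0.5423, -0.2879, -0.0258]
ee_rot: [0.546, -0.545, 0.446, -0.454]
wrist_force: [5.5, 1.2, 0.9]
finger_gap: 0.0849
time_s: 20.7
ee_pos: [0.5384, -0.2888, -0.0251]
ee_rot: [0.546, -0.544, 0.445, -0.455]
wrist_force: [5.7, 1.5, 1.2]
finger_gap: 0.0854
0 1797 x [-14.1   4.6  47.9] z [29.7 50.  56.9]
10 1681 x [-14.3   1.7  48.1] z [29.8 51.1 57.1]
20 2291 x [-14.2   5.3  47.5] z [29.7 49.6 57.2]
30 3118 x [-14.2  11.8  47.1] z [30.1 46.8 57.3]
38 3245 x [-14.3  11.   47.1] z [30. 47. 57.]
ymax 42.288896624922295
```

```bash
python3 -m inch '[[0,0,0,-0.003,-0.0006,0,-1],[0,0,0,-0.003,-0.0006,0,-1],[0,0,0,-0.003,-0.0006,0,-1],[0,0,0,0,0,0,-1]]'; python3 n2.py
```

```text
time_s: 21.15
ee_pos: [0.5336, -0.2901, -0.0233]
ee_rot: [0.548, -0.543, 0.443, -0.457]
wrist_force: [9.8, 2.9, 3.7]
finger_gap: 0.0856
0 1799 x [-19.1  -0.5  42.9] z [31.9 52.7 59.7]
10 1694 x [-19.6  -3.8  43.1] z [31.7 53.9 59.8]
20 2314 x [-19.4   0.1  42.6] z [32.  52.2 59.8]
30 3128 x [-19.1   6.7  42.2] z [32.4 49.5 59.7]
38 3214 x [-19.4   6.1  42.2] z [32.3 49.6 59.9]
ymax 42.305007971454295
```

Its centre is back over the bed, but friction on the far finger holds the tilt. I'll back the finger off so it drops flat.

```bash
python3 -m inch '[[0,0,0,0.01,0.0018,0,-1],[0,0,0,0,0,0,-1],[0,0,0,0,0,0,-1]]'; python3 n2.py
```

```text
time_s: 21.5
ee_pos: [0.5329, -0.2895, -0.0281]
ee_rot: [-0.543, 0.547, -0.45, 0.452]
wrist_force: [-0.1, 0.7, -0.5]
finger_gap: 0.0855
0 1982 x [-21.7   6.8  40.7] z [39.6 40.9 48.8]
10 1763 x [-21.7  -4.   40.6] z [39.4 40.9 42.2]
20 2399 x [-21.8   6.4  40.4] z [39.5 40.9 42.9]
30 3311 x [-21.8   8.6  40.1] z [39.5 40.9 42.4]
38 3390 x [-21.9   8.1  39.9] z [39.5 40.9 42.3]
ymax 42.3249584612572
```

It lies flat now (top at z = 40.9 mm), 9 mm off centre. Closing to centre it.

```bash
python3 -m inch '[[0,0,0,0,0,0,-0.6],[0,0,0,0,0,0,-0.4],[0,0,0,0,0,0,-0.3],[0,0,0,0,0,0,-0.3],[0,0,0,0,0,0,-0.3]]' 40; python3 n2.py; python3 st.py
```

```text
time_s: 22.05
ee_pos: [0.5358, -0.2894, -0.0266]
ee_rot: [-0.544, 0.546, -0.448, 0.453]
wrist_force: [2.4, -0.1, 4.9]
finger_gap: 0.0637
0 1974 x [-27.1   4.1  35.5] z [39.5 40.9 42.6]
10 1756 x [-27.2  15.9  35.6] z [39.5 40.9 47.8]
20 2361 x [-27.1   4.4  35.3] z [39.4 40.9 42.7]
30 3263 x [-27.1   4.   35.1] z [39.5 40.9 42.3]
38 3325 x [-27.1   3.9  35.1] z [39.4 40.9 42.4]
ymax 42.364949319807906
22.1 [ 0.5359 -0.2894 -0.0266] tool heading -51.8 pitch -89.5
[[0.188, 0.005, 0.982], [-0.982, -0.006, 0.188], [0.007, -1.0, 0.004]] [ 0.68  0.65 -0.32  1.6   0.25  0.92  0.47] [2.6 1.3 4.7] 0.0630849617692942
```

```bash
python3 -m inch '[[0,0,0,-0.004,-0.0007,0,-0.3],[0,0,0,-0.0007,0.0039,0,-0.3],[0,0,0,-0.0007,0.0039,0,-0.3],[0,0,0,-0.0007,0.0039,0,-0.3],[0,0,0,0,0,0,-0.3]]'; cat > n3.py <<'E'
from h import *
b=grab('wrist'); P=pts(b,True); im=b['image'].astype(int); z=P[...,2]*1000
X=np.array([.983,.184]);Y=np.array([-.184,.983]); L=(P[...,:2]-[.5286,-.2673])@np.stack([X,Y],1)*1000
bl=im[...,2]>im[...,0]+50
k=bl&(abs(z-53)<3)&(L[...,1]>40)&(L[...,1]<95)&(abs(L[...,0])<60); p=L[k]; print('lip x',np.percentile(p[:,0],[1,99]).round(1),'y',np.percentile(p[:,1],[1,99]).round(1))
m=(im.min(2)>80)&(im.max(2)-im.min(2)<40)&(abs(z-41)<3)&(abs(L[...,0])<50)&(abs(L[...,1])<90)
p=L[m]; print('mod y',np.percentile(p[:,1],[.3,99.7]).round(1),'z',np.median(z[m]).round(1)); e=[]
for y in range(-5,50,5):
    q=p[abs(p[:,1]-y)<2.5,0]
    if len(q)>60: e.append((y,*np.percentile(q,[1,99])))
e=np.array(e); print('mod x mid',e[:,1:].mean().round(1),'yaw deg',-np.degrees(np.polyfit(e[:,0],e[:,1:].mean(1),1)[0]).round(2),'wid',np.diff(e[:,1:]).mean().round(1))
d=(im.max(2)<60)&(abs(z-49)<3)&(abs(L[...,0])<20)&(abs(L[...,1])<60)
if d.sum()>20: q=L[d]; print('blocks y',np.percentile(q[:,1],[2,50,98]).round(1), 'x',np.percentile(q[:,0],[2,98]).round(1))
s=sensors.get_state(); print(s['ee_pos'].round(4),s['wrist_force'].round(1),s['finger_gap'].round(4),s['time_s'])
E
python3 n3.py
```

```text
time_s: 22.6
ee_pos: [0.5276, -0.2812, -0.0266]
ee_rot: [-0.542, 0.547, -0.448, 0.454]
wrist_force: [-0.2, -3.3, 7.1]
finger_gap: 0.0636
lip x [-42.8  43.9] y [53.9 80.4]
mod y [-37.8  52.1] z 41.0
mod x mid -2.2 yaw deg 0.01 wid 63.4
blocks y [12.3 22.4 31.3] x [-13.5   9. ]Traceback (most recent call last):
  File "n3.py", line 14, in <module>
    s=sensors.get_state(); print(s['ee_pos'].round(4),s['wrist_force'].round(1),s['finger_gap'].round(4),s['time_s'])
                                                                                ^^^^^^^^^^^^^^^^^^^^^
AttributeError: 'float' object has no attribute 'round'
```

```bash
sed -i "s/s\['finger_gap'\].round(4)/round(s['finger_gap'],4)/" n3.py; python3 -m inch '[[0,0,0,0.002,0.0004,0,-0.3],[0,0,0,-0.0006,0.0034,0,-0.3],[0,0,0,-0.0006,0.0034,0,-0.3],[0,0,0,-0.0004,0.002,0,-0.3],[0,0,0,0,0,0,-0.3]]'; python3 -m inch '[[0,0,0,-0.0004,0.002,0,-0.3],[0,0,0,0,0,0,-0.3]]';  python3 -m inch '[[0,0,0,-0.0004,0.002,0,-0.3],[0,0,0,0,0,0,-0.3]]'; python3 n3.py
```

```text
time_s: 23.15
ee_pos: [0.5274, -0.273, -0.0266]
ee_rot: [-0.542, 0.547, -0.449, 0.454]
wrist_force: [-0.9, -5.2, 7.2]
finger_gap: 0.0634
time_s: 23.35
ee_pos: [0.5272, -0.2712, -0.0266]
ee_rot: [-0.542, 0.547, -0.449, 0.454]
wrist_force: [0.3, -3.9, 7.2]
finger_gap: 0.0634
time_s: 23.55
ee_pos: [0.5268, -0.2692, -0.0266]
ee_rot: [-0.542, 0.547, -0.449, 0.454]
wrist_force: [1.1, -5.1, 6.0]
finger_gap: 0.0631
lip x [-42.9  44. ] y [54.1 80.4]
mod y [-26.3  53.1] z 41.0
mod x mid -0.6 yaw deg -0.12 wid 63.2
blocks y [24.3 34.3 43.3] x [-11.9  10.5]
[ 0.5269 -0.2692 -0.0266] [-0.2 -4.5  7.2] 0.0636 23.6
```

```bash
python3 -m inch '[[0,0,0,-0.0003,0.0015,0,-0.3],[0,0,0,0,0,0,-0.3]]'; python3 -m inch '[[0,0,0,-0.0003,0.0015,0,-0.3],[0,0,0,0,0,0,-0.3]]'; python3 n3.py
```

```text
time_s: 23.8
ee_pos: [0.5268, -0.2686, -0.0266]
ee_rot: [-0.542, 0.547, -0.448, 0.455]
wrist_force: [1.1, -6.1, 6.2]
finger_gap: 0.0633
time_s: 24.0
ee_pos: [0.5268, -0.2687, -0.0266]
ee_rot: [-0.541, 0.547, -0.447, 0.456]
wrist_force: [2.9, -8.2, 4.7]
finger_gap: 0.0629
lip x [-42.8  44. ] y [54.1 80.4]
mod y [-25.6  53. ] z 41.0
mod x mid -0.6 yaw deg -0.04 wid 63.6
blocks y [25.  35.  43.9] x [-11.9  10.5]
[ 0.5268 -0.2687 -0.0266] [ 2.6 -7.4  4.1] 0.0636 24.05
```

Seated: the position has stalled against the end stop and the force is rising. Releasing and rising, then over to the open lever.

```bash
python3 -m inch '[[0,0,0,0.0004,-0.002,0,-0.3],[0,0,0,0,0,0,-0.9],[0,0,0,0,0,0,-0.9],[0,0,0,0,0,0.02,-0.9],[0,0,0,0,0,0.03,-0.9],[0,0,0,0,0,0.03,-0.9],[0,0,0,0,0,0.03,-0.9],[0,0,0,0,0,0,-0.9]]'; python3 n3.py
python3 -m inch '[[0,0,8.2,-0.0075,-0.0111,0,-0.2],[0,0,8.2,-0.0075,-0.0111,0,-0.2],[0,0,8.2,-0.0075,-0.0111,0,-0.2],[0,0,8.2,-0.0075,-0.0111,0,-0.2],[0,0,8.2,-0.0075,-0.0111,0,-0.2],[0,0,8.2,-0.0075,-0.0111,0,-0.2],[0,0,8.2,-0.0075,-0.0111,0,-0.2],[0,0,8.2,-0.0075,-0.0111,0,-0.2]]';  python3 -m inch '[[0,0,8.2,-0.0075,-0.0111,0,-0.2],[0,0,8.2,-0.0075,-0.0111,0,-0.2],[0,0,8.2,-0.0075,-0.0111,0,-0.2],[0,0,0,0,0,0,-0.2],[0,0,0,0,0,0,-0.2]]'; python3 st.py
```

```text
time_s: 24.85
ee_pos: [0.5301, -0.2639, 0.0862]
ee_rot: [-0.545, 0.546, -0.446, 0.454]
wrist_force: [0.9, -0.5, -0.2]
finger_gap: 0.0813
lip x [-43.   44.3] y [53.8 80.5]
mod y [-64.1  53.7] z 40.9
mod x mid -0.7 yaw deg 0.33 wid 63.0
blocks y [-42.1  26.2  43.2] x [-12.1  10.2]
[ 0.5284 -0.2634  0.0838] [-0.2  0.9 -0.1] 0.0812 24.9
time_s: 25.7
ee_pos: [0.4655, -0.3514, 0.0799]
ee_rot: [0.704, -0.701, 0.081, -0.081]
wrist_force: [0.1, 0.5, -0.6]
finger_gap: 0.0515
time_s: 26.2
ee_pos: [0.4445, -0.3846, 0.0808]
ee_rot: [0.706, -0.702, -0.068, 0.066]
wrist_force: [-0.1, 0.4, -0.1]
finger_gap: 0.0515
26.2 [ 0.4445 -0.3846  0.0808] tool heading 63.3 pitch -89.6
[[0.982, 0.003, -0.189], [0.189, 0.006, 0.982], [0.004, -1.0, 0.006]] [ 1.15  0.56 -0.68  1.55  0.37  1.16  2.16] [-0.1  0.4 -0.1] 0.05149871794804346
```

Module is flat, centred and home. Descend around the open lever.

```bash
python3 -m inch '[[0,0,0,0,-0.005,0,-0.2],[0,0,0,0,0,-0.02,-0.2],[0,0,0,0,0,-0.02,-0.2],[0,0,0,0,0,-0.015,-0.2],[0,0,0,0,0,-0.01,-0.2],[0,0,0,0,0,0,0.5],[0,0,0,0,0,0,0.5],[0,0,0,0,0,0,0.5]]'; python3 -m inch '[[0,0,-5.5,-0.0014,0.01,0,0.5],[0,0,-5.5,-0.0004,0.01,0,0.5],[0,0,-5.5,0.0005,0.0101,0,0.5]]'
```

```text
time_s: 27.0
ee_pos: [0.4465, -0.3916, 0.0187]
ee_rot: [0.704, -0.704, -0.071, 0.065]
wrist_force: [0.5, -1.4, -0.2]
finger_gap: 0.0212
time_s: 27.3
ee_pos: [0.4445, -0.364, 0.0187]
ee_rot: [-0.705, 0.707, -0.033, 0.039]
wrist_force: [1.0, -4.8, -2.2]
finger_gap: 0.0215
```

```bash
python3 -m inch '[[0,0,-5.5,0.0015,0.01,0,0.5],[0,0,-5.5,0.0025,0.0097,0,0.5],[0,0,-5.5,0.0034,0.0095,0,0.5],[0,0,-5.5,0.0042,0.0092,0,0.5],[0,0,-5.5,0.0051,0.0086,0,0.5],[0,0,-5.5,0.006,0.0082,0,0.5],[0,0,-5.5,0.0067,0.0075,0,0.5]]'; python3 -m inch '[[0,0,-5.5,0.0073,0.0069,0,0.5],[0,0,-5.5,0.008,0.0061,0,0.5],[0,0,-5.5,0.0086,0.0054,0,0.5],[0,0,-5.5,0.009,0.0044,0,0.5]]'
```

```text
time_s: 28.0
ee_pos: [0.4727, -0.3007, 0.0186]
ee_rot: [-0.653, 0.657, -0.264, 0.269]
wrist_force: [-1.8, -3.0, 0.5]
finger_gap: 0.0216
time_s: 28.4
ee_pos: [0.5056, -0.2775, 0.0187]
ee_rot: [-0.59, 0.594, -0.384, 0.389]
wrist_force: [-3.0, -2.3, 0.5]
finger_gap: 0.0217
```

```bash
python3 -m inch '[[0,0,-5.5,0.0094,0.0036,0,0.5],[0,0,-5.5,0.0097,0.0027,0,0.5],[0,0,-2,0.0036,0.0008,0,0.5],[0,0,0,0,0,0,0.5]]'; python3 -m inch '[[0,0,0,0.003,0.0006,0,0.5],[0,0,0,0,0,0,0.5]]'; python3 st.py
```

```text
time_s: 28.8
ee_pos: [0.5298, -0.2693, 0.0186]
ee_rot: [-0.545, 0.547, -0.447, 0.452]
wrist_force: [-0.5, -0.6, -0.3]
finger_gap: 0.0213
time_s: 29.0
ee_pos: [0.5318, -0.2683, 0.018]
ee_rot: [-0.545, 0.547, -0.448, 0.452]
wrist_force: [-2.5, -1.2, 0.5]
finger_gap: 0.0214
29.0 [ 0.5318 -0.2683  0.018 ] tool heading -69.8 pitch -89.6
[[0.191, 0.002, 0.982], [-0.981, -0.006, 0.191], [0.007, -1.0, 0.001]] [ 0.64  0.57 -0.3   1.61  0.19  0.99  0.48] [-2.5 -1.2  0.5] 0.02136467604030239
```

Push along +x until the stop is felt.

```bash
python3 -m inch '[[0,0,0,0.003,0.0006,0,0.5],[0,0,0,0,0,0,0.5]]'; python3 -m inch '[[0,0,0,0.003,0.0006,0,0.5],[0,0,0,0,0,0,0.5]]'; python3 -m inch '[[0,0,0,0.002,0.0004,0,0.5],[0,0,0,0,0,0,0.5]]'
```

```text
time_s: 29.2
ee_pos: [0.5316, -0.2683, 0.0174]
ee_rot: [-0.543, 0.548, -0.45, 0.45]
wrist_force: [-8.2, -1.8, 5.2]
finger_gap: 0.0213
time_s: 29.4
ee_pos: [0.5312, -0.2683, 0.0172]
ee_rot: [-0.541, 0.549, -0.452, 0.449]
wrist_force: [-13.1, -0.4, 9.6]
finger_gap: 0.021
time_s: 29.6
ee_pos: [0.531, -0.2683, 0.0172]
ee_rot: [-0.54, 0.55, -0.453, 0.448]
wrist_force: [-16.9, -1.0, 12.4]
finger_gap: 0.0219
```

At the closed stop. Back off, open, rise clear and check.

```bash
python3 -m inch '[[0,0,0,-0.01,-0.002,0,0.5],[0,0,0,0,0,0,-0.2],[0,0,0,0,0,0,-0.2],[0,0,0,0,0,0.03,-0.2],[0,0,0,0,0,0.04,-0.2],[0,0,0,0,0,0.04,-0.2],[0,0,0,-0.03,-0.006,0.04,-0.2],[0,0,0,-0.03,-0.006,0.03,-0.2]]'; python3 -m inch '[[0,0,0,-0.04,0.03,0.02,-0.2],[0,0,0,-0.03,0.03,0.02,-0.2],[0,0,0,0,0,0,-0.2],[0,0,0,0,0,0,-0.2]]'; python3 n3.py; grep -q x n3.py; python3 - <<'E'
from h import *
grab('top'); i=load('top')['image'][150:240,270:390]; j=load('wrist')['image']
i=cv2.resize(i,None,fx=3.2,fy=3.2,interpolation=cv2.INTER_CUBIC); j=j[:,100:500]
h=max(len(i),len(j)); cv2.imwrite('pics/p12.png',np.hstack([np.pad(k,((0,h-len(k)),(0,0),(0,0))) for k in(i,j)])[...,::-1])
E
python3 fit2.py wrist
```

```text
time_s: 30.4
ee_pos: [0.4732, -0.279, 0.2003]
ee_rot: [0.547, -0.547, 0.445, -0.452]
wrist_force: [-0.3, -0.8, 0.6]
finger_gap: 0.0509
time_s: 30.8
ee_pos: [0.4048, -0.2218, 0.2372]
ee_rot: [-0.546, 0.547, -0.445, 0.453]
wrist_force: [0.9, -1.0, -0.1]
finger_gap: 0.0511
lip x [-44.2  44. ] y [54.1 80.8]
mod y [-61.9  51.4] z 40.9
mod x mid -1.2 yaw deg 0.78 wid 62.8
blocks y [-32.2  31.4  43.1] x [-12.8   8.7]
[ 0.4045 -0.2223  0.2362] [-1.   0.4  0.3] 0.0511 30.85
lip 1323 x [-40.8   0.7  45.5] y [54.3 67.2 79.7]
bed 70 x [-42.1  -8.5  42.1] y [56.4 77.9 78.7]
lip slope deg -0.2515848189199237Traceback (most recent call last):
  File "fit2.py", line 25, in <module>
    holder(load(sys.argv[1]),sys.argv[1]=='wrist')
    ~~~~~~^^^^^^^^^^^^^^^^^^^^^^^^^^^^^^^^^^^^^^^^
  File "fit2.py", line 17, in holder
    e=np.array(e); print('bed edges deg',[-np.degrees(np.polyfit(e[:,0],e[:,i],1)[0]).round(2) for i in(1,2)],'mid',e[:,1:].mean().round(1), (e[:,2]-e[:,1]).mean().round(1))
                                                                 ~^^^^^
IndexError: too many indices for array: array is 1-dimensional, but 2 were indexed
```

View pics/p12.png

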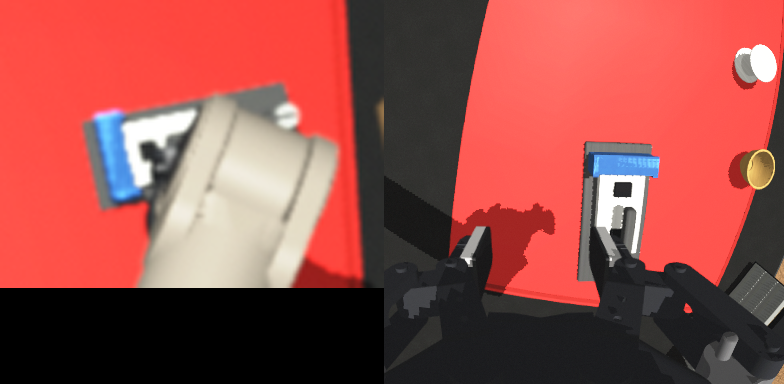

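Right crop: the lever (628,230) lies along the module, with a component block up (622,190) and the end under the lip (625,165). Quantify the lever angle and check the bystanders.

```bash
python3 -m inch '[[0,0,0,-0.01,0.04,0,-0.2],[0,0,0,0,0.045,0,-0.2],[0,0,0,0,0.045,0,-0.2],[0,0,0,0,0.045,0,-0.2],[0,0,0,0,0.045,0,-0.2],[0,0,0,0,0.04,0,-0.2],[0,0,0,0,0,0,-0.2],[0,0,0,0,0,0,-0.2]]' | head -2; python3 - <<'E'
from h import *
old=load('top')
d=grab('top')
E
python3 fit2.py top; python3 -c "
from mod import *
module(load('top'),False,c0=(.557,.2355)); print(sensors.get_state()['wrist_force'].round(1))
d=load('top');P=pts(d);L=(P[...,:2]-[.5286,-.2673])@np.array([[.983,-.184],[.184,.983]])*1000;z=P[...,2]*1000
im=d['image'].astype(int);m=(im.min(2)>120)&(abs(z-41)<4)&(abs(L[...,0])<45)&(abs(L[...,1])<85);p=L[m];print('module',len(p),np.percentile(p,[2,98],axis=0).round(1).tolist(),np.median(z[m]))"
```

```text
time_s: 31.7
ee_pos: [0.3939, 0.0382, 0.2353]
lip 131 x [-42.5  -1.1  42.9] y [53.  65.4 78.8]
bed 10 x [-41.4 -13.8  35.3] y [-100.1   76.7   77.2]
lip slope deg -0.2283411984885776
n 144 heading 79.4 ends [0.5482 0.1872] [0.5661 0.2829] len 0.0973 wid [-0.0081  0.0079] c [0.5574 0.2361] mid [0.5572 0.235 ] z 0.0756
[-1.  -0.4 -0.1]
module 379 [[-34.5, -63.1], [28.0, 50.6]] 40.364688169015835Traceback (most recent call last):
  File "fit2.py", line 25, in <module>
    holder(load(sys.argv[1]),sys.argv[1]=='wrist')
    ~~~~~~^^^^^^^^^^^^^^^^^^^^^^^^^^^^^^^^^^^^^^^^
  File "fit2.py", line 17, in holder
    e=np.array(e); print('bed edges deg',[-np.degrees(np.polyfit(e[:,0],e[:,i],1)[0]).round(2) for i in(1,2)],'mid',e[:,1:].mean().round(1), (e[:,2]-e[:,1]).mean().round(1))
                                                                 ~^^^^^
IndexError: too many indices for array: array is 1-dimensional, but 2 were indexed
```

```bash
python3 -c "
from h import *
for n,f in(('top',0),('wrist',1)):
  d=load(n);P=pts(d,f);L=(P[...,:2]-[.5286,-.2673])@np.array([[.983,-.184],[.184,.983]])*1000;z=P[...,2]*1000
  m=(abs(z-89.5)<5)&(abs(L[...,0])<28)&(L[...,1]>-92)&(L[...,1]<40);p=L[m];k=np.polyfit(p[:,1],p[:,0],1);print(n,len(p),'lever deg (+open)',-np.degrees(np.arctan(k[0])),'x at pivot',np.polyval(k,-105),np.percentile(p,[2,98],axis=0).round(1).tolist())"
```

```text
top 124 lever deg (+open) 0.2274500747646852 x at pivot -1.8950403375576919 [[-8.8, -89.3], [4.3, 16.0]]
wrist 413 lever deg (+open) 2.726547239286732 x at pivot 4.470806142701045 [[-6.6, -32.7], [6.6, 18.7]]
```

```bash
python3 -c "
from bench import env
print(env.job_done())"
```

```text
the job is handed in; nothing more can be done
None
```

The long module is seated in the large blue holder with the bar closed over it, and I handed the job in at about 32 s. No verdict is reported.

**What I did:** I swung the bar to its open stop and took the longer module from the far slot. I laid it components up on the bed, pushed it under the lip until it stopped against the end stop, closed the bar to its stop and moved clear.

**Last checks:**

| Check | Result | Limit |
|---|---|---|
| Module off the middle, sideways | about 1 mm | 7 mm |
| Module from fully home | about 1 mm | 7 mm toward the bar, 5 mm toward the lip |
| Module top height | 40.4–41 mm | 41 mm when seated, 4 mm either way |
| Module yaw | 0.8° | 5.7° |
| Bar from closed, top camera | 0.2° | 5.7° |
| Bar from closed, wrist camera (short, partly hidden stretch) | 2.7° | 5.7° |

- The short module is within 2 mm of where it started. I did not measure the other bystanders, but I felt no contact with any.
- The gripper was clear of everything at hand-in, with wrist force at sensor noise.

**What went wrong or disagreed:**
- **First swing missed:** the fingertips sit about 45–52 mm short of the reported tool point, so the first sweep passed over the bar. I corrected for this in every later move.
- **Tilt limit:** a joint limit stopped the tilt at about 36°, so I could not set the module down flat. It slid off the far edge of the bed when I let go, and I pushed it back with the open jaws, regripped it across its width and slid it home.

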